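Fill the sweet canister through its push-push shutter

TASK

Tip all six sweets from the full orange mug through the hopper into the canister, and leave the canister's shutter closed and the mug standing upright on the shelf. The red push-push button works the shutter and may have been left either way: high is closed, a little lower is open, so feel it and click as often as it needs. Leave the canister and the other things where they stand.

Things in the scene. Friction and masses are not known exactly. Their poses are not given: they have to be found in the camera images.
- canister: Heavy sweet canister (3 kg), 164 (x) by 210 (y) by 126 mm high, clear walls, black front and base, grey lid; origin: centre of its underside, z up. On the lid: a square grey hopper at y = -50 mm, a red button at y = +62 mm. Hidden under the hopper's 44 mm throat, at z = 118 mm, a shutter worked by the button: closed it holds sweets back in the hopper, open they drop in. Inside means below the shutter.
- hopper (a point): Centre of the hopper's open top, on the canister at (0, -50, 170) mm. Opening 102 mm square, shell 110 mm square, rim at 170 mm above the shelf; axes as the canister.
- boss (a point): Centre of the steel boss's flat top round the button, 60 mm across, fixed, at (0, 62, 146) mm on the canister.
- button_top (a point): Centre of the top of the red button, 32 mm across, moving with it. Rests high, 168 mm over the shelf = shutter closed, or 4 mm lower = open. Press slowly (30 mm/s): struck, it feels heavy. Each push to the stop (at 153 mm, 5.6 N) and release changes it; pushes that end above 156 mm change nothing. It yields from 3 N (high) or 3.7 N (low): a 2 N touch only feels it. Settles in 0.6 s.
- mug: The orange mug that holds the six sweets: 68 mm across, straight walls 4 mm thick, 85 mm high, about 0.2 kg full; origin at the centre of its underside, z up. Its handle reaches from the wall to 66 mm from the axis on its +y side, 19 to 70 mm above its foot, 10 mm thick, and points roughly towards the robot at the start. The sweets all roll out only when it is tipped some 25 degrees past level.
- mug_rim (a point): Centre of the full mug's mouth, 85 mm above its underside.
- sweet0_center (a point): Centre of a yellow ball-shaped sweet, 20 mm across, 10 g, in the full mug at the start.
- sweet1_center (a point): Centre of the red ball-shaped sweet, 20 mm across, 10 g, in the full mug at the start.
- sweet2_center (a point): Centre of the green ball-shaped sweet, 20 mm across, 10 g, in the full mug at the start.
- sweet3_center (a point): Centre of the white ball-shaped sweet, 20 mm across, 10 g, in the full mug at the start.
- sweet4_center (a point): Centre of the blue ball-shaped sweet, 20 mm across, 10 g, in the full mug at the start.
- sweet5_center (a point): Centre of another yellow ball-shaped sweet, 20 mm across, 10 g, in the full mug at the start.
- spare_mug: The second orange mug, the same but empty; to be left alone. Origin at the centre of its underside.
- flask: Tall black flask, 74 mm across, 247 mm high, at the back; origin under its centre. To be left alone.
- jar: Glass jar with steel screw lid, 84 mm across, 132 mm high, at the back; origin under its centre. To be left alone.
- tea_tin: Green tin, 80 by 80 by 120 mm, at the back; origin under its centre. To be left alone.
Mind the look-alikes: they are no part of the job. What is shaped like the mug but blue or purple is not meant.

How it is judged (in metres and radians):
On the way:
1. all six sweets lie inside the canister, below the shutter (z of sweet0_center in the frame of canister between 0 and 0.1 m and x of sweet0_center in the frame of canister between -0.078 and 0.078 m and y of sweet0_center in the frame of canister between -0.101 and 0.101 m and z of sweet1_center in the frame of canister between 0 and 0.1 m and x of sweet1_center in the frame of canister between -0.078 and 0.078 m and y of sweet1_center in the frame of canister between -0.101 and 0.101 m and z of sweet2_center in the frame of canister between 0 and 0.1 m and x of sweet2_center in the frame of canister between -0.078 and 0.078 m and y of sweet2_center in the frame of canister between -0.101 and 0.101 m and z of sweet3_center in the frame of canister between 0 and 0.1 m and x of sweet3_center in the frame of canister between -0.078 and 0.078 m and y of sweet3_center in the frame of canister between -0.101 and 0.101 m and z of sweet4_center in the frame of canister between 0 and 0.1 m and x of sweet4_center in the frame of canister between -0.078 and 0.078 m and y of sweet4_center in the frame of canister between -0.101 and 0.101 m and z of sweet5_center in the frame of canister between 0 and 0.1 m and x of sweet5_center in the frame of canister between -0.078 and 0.078 m and y of sweet5_center in the frame of canister between -0.101 and 0.101 m), for 0.2 s.
At the end, for the whole second after the job is handed in: All six sweets are inside the canister below the shutter, the button stands in its high place (within 1.7 mm: shutter closed), and the mug stands released, upright (within 0.1 rad) and still on the shelf (all of step 1 and z of button_top in the frame of canister above 0.1663 m and angle between mug's own z axis and vertical below 0.1 rad and height (world z) of mug between -0.01 and 0.01 m and linear speed of mug below 0.03 m/s); the robot touches nothing.
It fails at once if the canister is pushed more than 30 mm or tipped (distance of canister from where it was at the start of the episode above 0.03 m or angle between canister's own z axis and vertical above 0.3 rad).
It fails at once if the black flask is pushed more than 30 mm or tipped (distance of flask from where it was at the start of the episode above 0.03 m or angle between flask's own z axis and vertical above 0.3 rad).
It fails at once if the glass jar is pushed more than 30 mm or tipped (distance of jar from where it was at the start of the episode above 0.03 m or angle between jar's own z axis and vertical above 0.3 rad).
It fails at once if the empty mug is pushed more than 30 mm or tipped (distance of spare_mug from where it was at the start of the episode above 0.03 m or angle between spare_mug's own z axis and vertical above 0.3 rad).
It fails at once if the tea tin is pushed more than 30 mm or tipped (distance of tea_tin from where it was at the start of the episode above 0.03 m or angle between tea_tin's own z axis and vertical above 0.3 rad).
It also fails if it takes over 72 s, if anything falls off the work surface, if the arm or the gripper's body presses on something with over 40 N, if the wrist force passes 120 N, or if a joint passes its speed limit or range.

ROBOT

A 6-joint arm with a two-finger parallel gripper is mounted at the origin on the work surface. World frame = base frame: x ahead of the robot, y to its left, z up, the work surface at z = 0. Lengths are in mm, angles in rad, forces in N, time in s.
With the tool pointing down it reaches from about 325 to 775 mm from the base axis. Payload 9.3 kg.
Tool frame: the origin (TCP) lies midway between the tips of the shut fingers; the grasp point (between the pads) lies 19 mm behind it; x points along the fingers, y is the direction in which the jaws open and shut, and the axes are right-handed (so a half turn about x gives the same grasp; the last joint's range is limited). The gripper opens to 85 mm and grips with 20 to 120 N. Pads are 22 mm wide; open, the fingers measure 114 mm over their backs; the gripper's body (76 mm by 85 mm) begins 54 mm behind the grasp point. The pads swing forward as they close: fully open they stand 13 mm farther back than shut.
Start: joints at [-1.268, 0.259, 0.021, 1.334, 0, 1.418], TCP at [242.092, -493.85, 231.279] pointing down, gripper open.
Joint ranges: [-3.04, 3.04], [-0.91, 1.82], [-1.04, 1.36], [-1.92, 1.95], [-1.52, 1.45], [-3.14, 3.14]. Speed limits (rad/s): [2.22, 2.22, 2.79, 3.14, 3.14, 3.14].

INTERFACE

Orientations are given as a unit quaternion [x, y, z, w].
In Python, from bench import bot gives the robot as it stands.
- The arm moves only by the tool move_arm, never from a script. Its argument "series" is a list that holds one entry, the list of rows, each a list of 7 numbers: the shift along the tool's x, y, z in mm, then the turn, a rotation vector about the tool's x, y, z in degrees, then the closure, from 0 (fully open) to 1 (shut). A call has 1 to 20 rows; each row shifts and turns the pose as measured when the row begins, along the tool's axes as they then stand; what a row does not reach is not made up. A row lasts 1/12 s, in which the tool goes at most 41.7 mm and 7.16 degrees, less where a joint would pass 70% of its speed; a pose out of reach is approached as far as the arm can. A call with a gripper value outside its range is refused whole. The fingers move at their own pace and stop on an object; the grip force is fixed at half the most. Time passes only in rows, so rows that do not move let the fingers close. It gives the time, the measured TCP pose, the force and the opening at its end, in the units of the state.
- bot.get_obs(): the state, without advancing time (a new reading comes with each control period).
- bot.camera(name): name is "scene" or "side" or "wrist"; returns (picture, depth): 400x640x3 uint8, blue, green, red; 400x640 float32, mm along the optical axis (not along the pixel's ray), 0 where there is no reading.
- bot.camera_model(name): a dict with "intrinsics" (3x3 intrinsics, pixels), "dist" ([k1, k2, p1, p2, k3] as OpenCV has them; the pictures are not rectified), "R" (3x3) and "t" (3): a world point X has camera coordinates R X + t; the wrist camera has in their place "hand_eye" (4x4, takes a point from camera to tool coordinates, whose origin is the TCP and whose axes are the tool frame's). Camera axes: x right, y down, z forward; pixel columns grow to the right and rows downward; lengths in mm; the calibration is good to about 2 mm. A picture is of the moment at which its call begins: read the wrist's pose just before it. camera_model takes no time and is no camera call.
- bot.sign_off(): hands the job in, once; it reports no verdict.
Trained networks look in the newest picture that a camera, given by its name, has taken for a name from the list of things; names that differ only in an ending like _2 or _b are one class to them, and where a whole thing is asked for, a point or a joint stands for the part that bears it (a point fixed in the world has none). Each returns a list of dicts, best first, with "score" (0 to 1); they miss things now and then, are a little off and sometimes report something else, mostly with a low value. They report only what shows in the picture. A call takes as long as a camera call. They do not tell look-alikes from the thing itself.
- bot.look_for(thing, camera): "extent" ([left, top, width, height] in pixels, round what is visible of it).
- bot.outline_of(thing, camera): "mask" (400x640 bool, what is visible of it) and "extent" ([left, top, width, height] in pixels, round what is visible of it).
- bot.place_of(thing, camera): "centre" ([row, column] in pixels: a listed point, or the origin of a listed thing).
The state is a dict: "t": time; "joints": joint angles; "dq": joint speeds; "joint_efforts": joint torques, N m; "position": TCP position; "tool_rot": TCP orientation; "ft_force": force on the tool from outside, world axes, zero at the start; "moment": the same for the moment, N m; "grip_width": opening from 0.0 (shut) to 1.0 (fully open).
Only numpy, scipy, OpenCV 4.12 (cv2) and the standard library are available. Lean on these libraries where they do the work, as an engineer would, in place of code of your own. Each camera call takes 0.05 s, during which the arm holds its last target. There are 200 camera calls.

## Working session

There is one attempt and no reset: what is moved stays moved. The work goes in short steps, Python scripts to look and compute and a tool call to move; the robot and the scene stay as the last step left them, time stands still between calls to the robot, and variables do not carry over. Pictures are saved under pics/ and viewed, about 8 in all and at most 12, crops included, and the job is handed in when it is done.

Besides the shell and the picture viewer there is one more tool, called after "Request:" as a command line: name --argument value ..., lists and objects as JSON in quotes. move_arm: Moves the arm, as the interface text tells. Its arguments: {"type":"object","properties":{"series":{"type":"array"}},"required":["series"]}

```bash
ls; mkdir -p pics; cat > h.py <<'E'
import numpy as np, cv2
from scipy.spatial.transform import Rotation as Ro
from bench import bot
def pose():
    o=bot.get_obs(); return np.array(o["position"]),Ro.from_quat(o["tool_rot"]).as_matrix(),o
def cam2world(name,pc):
    m=bot.camera_model(name); pc=np.atleast_2d(pc)
    if "R" in m: return (pc-np.array(m["t"]))@np.array(m["R"])
    p,R,_=pose(); H=np.array(m["hand_eye"]); return (pc@H[:3,:3].T+H[:3,3])@R.T+p
def ray(name,uv):
    m=bot.camera_model(name)
    n=cv2.undistortPoints(np.array(uv,float).reshape(-1,1,2),np.array(m["intrinsics"]),np.array(m["dist"])).reshape(-1,2)
    return np.c_[n,np.ones(len(n))]
def pts(name,uv,depth):
    return cam2world(name,ray(name,uv)*np.asarray(depth).reshape(-1,1))
def line(name,uv):
    a=cam2world(name,[0,0,0])[0]; b=cam2world(name,ray(name,uv))[0]; d=b-a; return a,d/np.linalg.norm(d)
def tri(ls):
    A=sum(np.eye(3)-np.outer(d,d) for a,d in ls); b=sum((np.eye(3)-np.outer(d,d))@a for a,d in ls)
    return np.linalg.solve(A,b)
def atz(name,uv,z):
    a,d=line(name,uv); return a+d*(z-a[2])/d[2]
E
python3 - <<'E'
from h import *
print(bot.get_obs())
for c in ["scene","side"]:
    im,d=bot.camera(c); cv2.imwrite(f"pics/{c}0.png",im); np.save(f"{c}_d.npy",d)
    for t in ["hopper","boss","button_top","mug_rim","mug","spare_mug","canister","sweet1_center"]:
        print(c,t,[(round(r["score"],2),np.round(r["centre"],1)) for r in bot.place_of(t,c)[:4]])
E
```

```text
pics
{'t': 0.0, 'joints': array([-1.26760934e+00,  2.59199749e-01,  2.07670573e-02,  1.33371488e+00,
       -1.50697397e-05,  1.41819182e+00]), 'dq': array([-8.28554542e-05,  2.15669381e-03,  1.07171058e-03, -1.41586613e-03,
        1.70240050e-04,  5.03513708e-05]), 'joint_efforts': array([-1.52373382e-04, -5.55637693e+01,  3.44528496e+01,  1.36917323e-02,
       -1.47390951e-04, -2.46622972e-05]), 'position': array([ 241.99905742, -493.58328274,  230.66415508]), 'tool_rot': array([-0.68878239, -0.1602313 ,  0.68886489, -0.15927933]), 'ft_force': array([-0.88713636, -0.04394384, -0.29220041]), 'moment': array([ 0.02772429, -0.02152756,  0.01394579]), 'grip_width': 1.0036362489900323}
scene hopper [(0.7, array([182.3, 304.9]))]
scene boss [(0.66, array([202.7, 341.5]))]
scene button_top [(0.55, array([198.2, 339.2]))]
scene mug_rim [(0.93, array([198.4, 452.4])), (0.91, array([262.3, 468.1])), (0.86, array([236.9, 415.3]))]
scene mug [(0.89, array([279.8, 455.3])), (0.87, array([215.6, 443.1])), (0.68, array([249.3, 409.8]))]
scene spare_mug [(0.59, array([163.1, 246.9]))]
scene canister [(0.91, array([221.5, 316.6]))]
scene sweet1_center []
side hopper [(0.7, array([311.5, 319.4])), (0.6, array([171.5, 325.3]))]
side boss [(0.94, array([200.5, 312.3]))]
side button_top [(0.54, array([194.5, 315.8])), (0.51, array([166.4, 329.7]))]
side mug_rim [(0.77, array([298., 382.])), (0.75, array([328.8, 297.6])), (0.66, array([279.8, 318.7]))]
side mug [(0.77, array([310.7, 316. ])), (0.72, array([356.1, 299.3])), (0.58, array([166.6, 329.6])), (0.57, array([329.6, 385.2]))]
side spare_mug [(0.87, array([183.4, 362.6]))]
side canister [(0.63, array([234.1, 321.9]))]
side sweet1_center []
```

```bash
python3 -c "
import cv2,numpy as np
a=cv2.imread('pics/scene0.png');b=cv2.imread('pics/side0.png')
cv2.imwrite('pics/both.png',cv2.resize(np.vstack([a,b]),(480,600)))"
```

```text
(no output)
```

View pics/scene0.png

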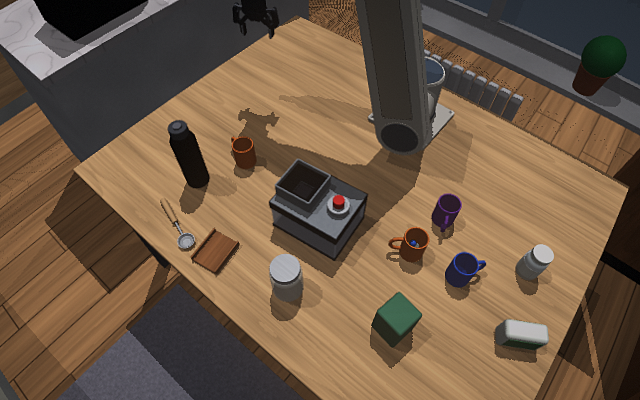

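View pics/side0.png

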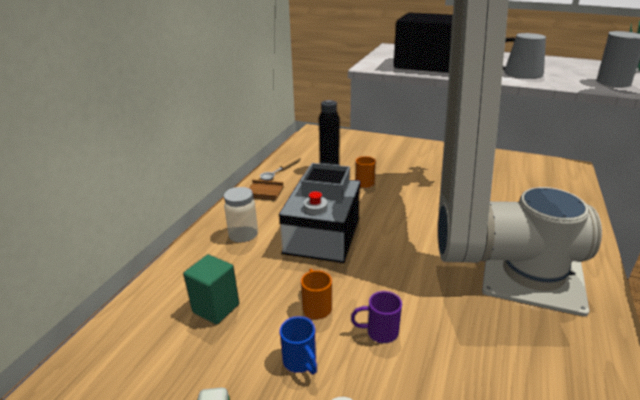

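The full mug is the orange one at scene (415,240) / side (317,292), with a sweet showing. The spare is at scene (243,152). The canister is in the middle, with its button at scene (339,202).

```bash
python3 - <<'E'
from h import *
def T(n,a,b): 
    p=tri([line("scene",a[::-1]),line("side",b[::-1])]); print(n,p.round(1))
T("hopper",(182.3,304.9),(171.5,325.3))
T("boss",(202.7,341.5),(200.5,312.3)); T("btn",(198.2,339.2),(194.5,315.8))
T("rim",(236.9,415.3),(279.8,318.7)); T("mug",(249.3,409.8),(310.7,316.0))
T("can",(221.5,316.6),(234.1,321.9))
for n,uv in dict(btn=(338,201),spare=(243,145),flask=(178,126),jar=(285,263),tin=(398,307),purple=(447,200),blue=(465,260),handle=(391,243)).items():
    d=np.load("scene_d.npy"); print(n,pts("scene",[uv],[d[uv[1],uv[0]]]).round(0))
# lid/canister plane orientation from depth points
v,u=np.mgrid[0:400,0:640]; m=(d>0); P=pts("scene",np.c_[u[m],v[m]],d[m])
near=lambda a,b:(np.abs(P[:,0]-a)<150)&(np.abs(P[:,1]-b)<150)
p=tri([line("scene",(304.9,182.3)),line("side",(325.3,171.5))])
k=near(*p[:2])
for lo,hi in [(120,134),(160,176)]:
    q=P[k&(P[:,2]>lo)&(P[:,2]<hi)][:,:2].astype(np.float32)
    print(lo,len(q),cv2.minAreaRect(q))
q=P[(np.hypot(P[:,0]-tri([line("scene",(415.3,236.9)),line("side",(318.7,279.8))])[0],P[:,1]-tri([line("scene",(415.3,236.9)),line("side",(318.7,279.8))])[1])<90)&(P[:,2]>25)&(P[:,2]<100)]
print(len(q),np.percentile(q,[1,50,99],axis=0).round(0))
q2=q[(q[:,2]>79)]; print(cv2.minEnclosingCircle(q2[:,:2].astype(np.float32)))
c=np.array(cv2.minEnclosingCircle(q2[:,:2].astype(np.float32))[0])
r=np.hypot(*(q[:,:2]-c).T); f=(r>42)&(r<70); print(f.sum(),np.median(q[f],0))
E
```

```text
hopper [556.2 -19.7 173. ]
boss [542.4  93.8 155.8]
btn [538.9  82.7 165.9]
rim [456.2 284.4  78.2]
mug [457.5 288.2  -5.4]
can [552.8  17.5  -2.7]
btn [[548.  86. 166.]]
spare [[ 506. -332.   44.]]
flask [[ 676. -367.  247.]]
jar [[755.  85. 133.]]
tin [[667. 360. 120.]]
purple [[277. 291.  51.]]
blue [[414. 427.  47.]]
handle [[501. 241.  51.]]
120 2407 ((549.2882080078125, 22.825042724609375), (172.22872924804688, 213.91943359375), 6.103285312652588)
160 512 ((551.3097534179688, 8.356117248535156), (114.0694351196289, 182.77557373046875), 6.028292655944824)
711 [[429. 236.  26.]
 [472. 286.  59.]
 [502. 324.  86.]]
((460.8106384277344, 290.75006103515625), 34.83551025390625)
65 [495.18636328 243.49256508  64.11275755]
```

```bash
cat >> h.py <<'E'
def plan(p1,R1=None,n=10,vp=None):
    "print per-row tool shift for straight move, and turn per row"
    p,R,o=pose(); R1=R if R1 is None else R1
    rv=Ro.from_matrix(R.T@R1).as_rotvec(); dp=(np.array(p1,float)-p)/n
    print("from",p.round(1),"turn deg",np.degrees(rv).round(1),"dist",np.linalg.norm(dp*n).round(1))
    for k in (range(n) if np.linalg.norm(rv)>.02 else [0]):
        Rk=R@Ro.from_rotvec(rv*k/n).as_matrix()
        print(list((Rk.T@dp).round(1))+list(np.degrees(rv/n).round(2)))
def tool(az,pitch,flip=False):
    "tool x at azimuth az, pitched down; y level"
    a,b=np.radians([az,pitch]); x=np.array([np.cos(a)*np.cos(b),np.sin(a)*np.cos(b),-np.sin(b)]); y=np.array([-np.sin(a),np.cos(a),0])
    if flip:y=-y
    return np.c_[x,y,np.cross(x,y)]
E
python3 - <<'E'
from h import *
p,R,o=pose(); print(R.round(3))
plan([542,84,205],n=18)
E
```

```text
[[-0.     0.44  -0.898]
 [-0.    -0.898 -0.44 ]
 [-1.     0.     0.   ]]
from [ 242.1 -493.8  231.3] turn deg [0. 0. 0.] dist 651.6
[np.float64(1.5), np.float64(-21.5), np.float64(-29.1), np.float64(0.0), np.float64(0.0), np.float64(0.0)]
```

Request:
move_arm --series '[[[0, -21.5, -29.1, 0, 0, 0, 1], [0, -21.5, -29.1, 0, 0, 0, 1], [0, -21.5, -29.1, 0, 0, 0, 1], [0, -21.5, -29.1, 0, 0, 0, 1], [0, -21.5, -29.1, 0, 0, 0, 1], [0, -21.5, -29.1, 0, 0, 0, 1], [0, -21.5, -29.1, 0, 0, 0, 1], [0, -21.5, -29.1, 0, 0, 0, 1], [0, -21.5, -29.1, 0, 0, 0, 1], [0, -21.5, -29.1, 0, 0, 0, 1], [0, -21.5, -29.1, 0, 0, 0, 1], [0, -21.5, -29.1, 0, 0, 0, 1], [0, -21.5, -29.1, 0, 0, 0, 1], [0, -21.5, -29.1, 0, 0, 0, 1], [0, -21.5, -29.1, 0, 0, 0, 1], [0, -21.5, -29.1, 0, 0, 0, 1], [0, -21.5, -29.1, 0, 0, 0, 1], [0, 0, 0, 0, 0, 0, 1]]]'

```text
t: 2.4
position: [537.2, 75.4, 230.9]
tool_rot: [0.691, 0.156, -0.687, 0.158]
ft_force: [-1.6, -0.9, -0.2]
grip_width: -0.003
```

```bash
python3 - <<'E'
from h import *
im,d=bot.camera("wrist"); cv2.imwrite("pics/w1.png",im)
for t,z in [("button_top",166),("boss",146),("hopper",170),("mug_rim",85)]:
    for r in bot.place_of(t,"wrist")[:2]:
        c=r["centre"][::-1]; i=tuple(np.round(r["centre"]).astype(int))
        print(t,round(r["score"],2),np.round(c,1),atz("wrist",c,z).round(1), pts("wrist",[c],[d[i]]).round(1))
plan([542,84,186],n=4)
E
```

```text
button_top 0.84 [307.7 206.8] [538.5  83.6 166. ] [[539.4  83.9 168.9]]
button_top 0.34 [ 94.6 169. ] [497.6 237.6 166. ] [[438.6 309.9  50.9]]
boss 0.68 [ 95.3 166.3] [489.6 249.1 146. ] [[441.9 309.   50.7]]
boss 0.66 [314.4 198.1] [540.8  78.5 146. ] [[547.1  81.2 168.7]]
hopper 0.97 [448.2 250.6] [553.  -31.4 170. ] [[542.9 -58.5 129.3]]
hopper 0.37 [ 97.6 166.2] [502.4 231.9 170. ] [[440.4 309.6  44.9]]
mug_rim 0.76 [ 56.3 282.7] [299.  302.6  85. ] [[277.2 316.7  64.3]]
mug_rim 0.68 [ 94.2 166.4] [458.7 287.7  85. ] [[441.6 309.3  50.9]]
from [534.9  69.8 231.5] turn deg [0. 0. 0.] dist 48.2
[np.float64(11.4), np.float64(-2.5), np.float64(-3.1), np.float64(0.0), np.float64(0.0), np.float64(0.0)]
```

View pics/w1.png

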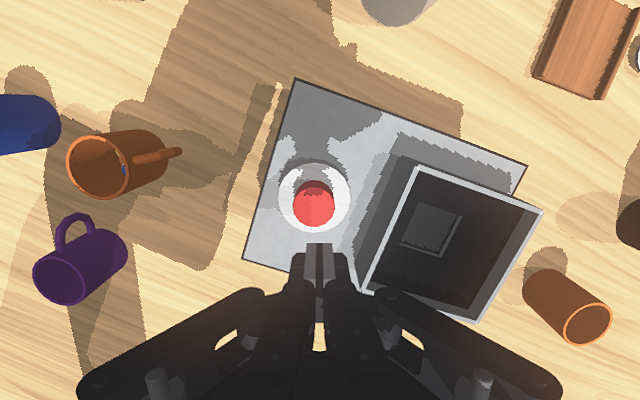

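The button is at (313,203), the hopper's dark throat at (430,230), and the full mug at (95,166) with its handle towards the canister. The networks' positions agree with the depth readings.

Request:
move_arm --series '[[[11.4, -2.6, -2.9, 0, 0, 0, 1], [11.4, -2.6, -2.9, 0, 0, 0, 1], [11.4, -2.6, -2.9, 0, 0, 0, 1], [11.4, -2.6, -2.9, 0, 0, 0, 1], [3, 0, 0, 0, 0, 0, 1], [0, 0, 0, 0, 0, 0, 1], [0, 0, 0, 0, 0, 0, 1]]]'

```text
t: 3.23
position: [539.7, 74.9, 184.3]
tool_rot: [0.694, 0.148, -0.688, 0.153]
ft_force: [-0.3, -0.5, 0.2]
grip_width: 0.001
```

```bash
python3 - <<'E'
from h import *
p,R,o=pose(); print(p,o["ft_force"])
E
```

```text
[539.74250547  74.92080654 184.26352476] [-0.25723068 -0.51953066  0.19956434]
```

Request:
move_arm --series '[[[3, -3.8, -1.9, 0, 0, 0, 1], [3, -3.8, -1.9, 0, 0, 0, 1], [2.5, 0, 0, 0, 0, 0, 1], [2, 0, 0, 0, 0, 0, 1], [2, 0, 0, 0, 0, 0, 1]]]'

```text
t: 3.65
position: [541.0, 82.7, 173.5]
tool_rot: [0.695, 0.147, -0.687, 0.152]
ft_force: [-0.3, -0.7, 0.4]
grip_width: -0.001
```

Request:
move_arm --series '[[[1, 0, 0, 0, 0, 0, 1], [1, 0, 0, 0, 0, 0, 1]]]'

```text
t: 3.82
position: [540.9, 82.9, 171.1]
tool_rot: [0.695, 0.147, -0.687, 0.153]
ft_force: [0.4, 0.6, 0.2]
grip_width: 0.003
```

Request:
move_arm --series '[[[1, 0, 0, 0, 0, 0, 1], [1, 0, 0, 0, 0, 0, 1]]]'

```text
t: 3.98
position: [540.9, 83.0, 168.9]
tool_rot: [0.695, 0.147, -0.687, 0.153]
ft_force: [-0.3, 0.1, 0.4]
grip_width: 0.001
```

Request:
move_arm --series '[[[1, 0, 0, 0, 0, 0, 1], [0.5, 0, 0, 0, 0, 0, 1]]]'

```text
t: 4.15
position: [541.0, 83.0, 167.4]
tool_rot: [0.695, 0.147, -0.687, 0.153]
ft_force: [-1.0, 0.2, 2.5]
grip_width: -0.001
```

Request:
move_arm --series '[[[0.6, 0, 0, 0, 0, 0, 1], [0.5, 0, 0, 0, 0, 0, 1]]]'

```text
t: 4.32
position: [541.0, 83.0, 166.6]
tool_rot: [0.695, 0.147, -0.687, 0.153]
ft_force: [-0.8, 0.6, 4.3]
grip_width: 0.002
```

Request:
move_arm --series '[[[0.6, 0, 0, 0, 0, 0, 1], [0.5, 0, 0, 0, 0, 0, 1]]]'

```text
t: 4.48
position: [541.0, 83.0, 165.7]
tool_rot: [0.696, 0.147, -0.686, 0.153]
ft_force: [-1.4, 0.2, 2.8]
grip_width: -0.004
```

Contact came at about 168 mm, so the button is high and the shutter closed. One push opens it.

Request:
move_arm --series '[[[2.3, 0, 0, 0, 0, 0, 1], [2.3, 0, 0, 0, 0, 0, 1], [2.3, 0, 0, 0, 0, 0, 1], [2.3, 0, 0, 0, 0, 0, 1], [2, 0, 0, 0, 0, 0, 1], [1.5, 0, 0, 0, 0, 0, 1], [0.8, 0, 0, 0, 0, 0, 1]]]'

```text
t: 5.07
position: [541.1, 83.0, 152.7]
tool_rot: [0.696, 0.147, -0.686, 0.153]
ft_force: [-6.8, -0.3, 20.3]
grip_width: 0.003
```

Stop reached. I'll release, wait, then feel again at about 165.

Request:
move_arm --series '[[[-3, 0, 0, 0, 0, 0, 1], [-5, 0, 0, 0, 0, 0, 1], [-6, 0, 0, 0, 0, 0, 1], [-6, 0, 0, 0, 0, 0, 1], [0, 0, 0, 0, 0, 0, 1], [0, 0, 0, 0, 0, 0, 1], [0, 0, 0, 0, 0, 0, 1], [0, 0, 0, 0, 0, 0, 1]]]'

```text
t: 5.73
position: [541.2, 82.9, 173.0]
tool_rot: [0.696, 0.147, -0.686, 0.153]
ft_force: [0.1, 0.6, -0.1]
grip_width: 0.002
```

Request:
move_arm --series '[[[2, 0, 0, 0, 0, 0, 1], [2, 0, 0, 0, 0, 0, 1], [1.5, 0, 0, 0, 0, 0, 1], [0, 0, 0, 0, 0, 0, 1]]]'

```text
t: 6.07
position: [540.9, 82.9, 165.9]
tool_rot: [0.696, 0.147, -0.686, 0.153]
ft_force: [-0.3, -0.4, -1.7]
grip_width: -0.002
```

The button yields no force at 165.9, so it's low and the shutter is open. Now the mug: it needs a pitched side grasp with the jaws clear of the handle.

```bash
python3 - <<'E'
from h import *
p,R,o=pose(); print(o["joints"].round(2))
for fl in (False,True):
    R1=tool(-8,30,fl); g=np.array([459,288,62])+23*R1[:,0]; print(g, g-110*R1[:,0])
    print(np.degrees(Ro.from_matrix(R.T@R1).as_rotvec()).round(0))
E
```

```text
[ 0.    0.27 -0.13  1.16 -0.    2.72]
[478.72473799 285.22786886  50.5       ] [384.38903454 298.48588736 105.5       ]
[-131.  -21.   74.]
[478.72473799 285.22786886  50.5       ] [384.38903454 298.48588736 105.5       ]
[30. 58. 17.]
```

Request:
move_arm --series '[[[-20, 0, 0, 0, 0, 0, 1], [-30, 0, 0, 0, 0, 0, 0.5], [-35, 0, 0, 0, 0, 0, 0], [-20, 0, 0, 0, 0, 0, 0], [0, 0, 0, 0, 0, 0, 0]]]'

```text
t: 6.48
position: [537.7, 83.4, 272.1]
tool_rot: [0.693, 0.148, -0.689, 0.152]
ft_force: [0.0, 0.3, 0.7]
grip_width: 0.565
```

```bash
python3 - <<'E'
from h import *
p,R,o=pose(); print(o["joints"].round(2))
plan([375,298,200],tool(-8,30,True),n=16)
E
```

```text
[ 0.    0.24  0.09  1.42 -0.    2.72]
from [537.7  83.4 272.1] turn deg [29.6 57.9 16.7] dist 278.8
[np.float64(4.4), np.float64(-16.5), np.float64(3.7), np.float64(1.85), np.float64(3.62), np.float64(1.04)]
[np.float64(3.8), np.float64(-16.4), np.float64(4.5), np.float64(1.85), np.float64(3.62), np.float64(1.04)]
[np.float64(3.2), np.float64(-16.3), np.float64(5.3), np.float64(1.85), np.float64(3.62), np.float64(1.04)]
[np.float64(2.6), np.float64(-16.2), np.float64(6.0), np.float64(1.85), np.float64(3.62), np.float64(1.04)]
[np.float64(1.9), np.float64(-16.0), np.float64(6.6), np.float64(1.85), np.float64(3.62), np.float64(1.04)]
[np.float64(1.1), np.float64(-15.8), np.float64(7.2), np.float64(1.85), np.float64(3.62), np.float64(1.04)]
[np.float64(0.4), np.float64(-15.6), np.float64(7.8), np.float64(1.85), np.float64(3.62), np.float64(1.04)]
[np.float64(-0.4), np.float64(-15.3), np.float64(8.3), np.float64(1.85), np.float64(3.62), np.float64(1.04)]
[np.float64(-1.2), np.float64(-15.0), np.float64(8.7), np.float64(1.85), np.float64(3.62), np.float64(1.04)]
[np.float64(-2.1), np.float64(-14.7), np.float64(9.1), np.float64(1.85), np.float64(3.62), np.float64(1.04)]
[np.float64(-2.9), np.float64(-14.4), np.float64(9.4), np.float64(1.85), np.float64(3.62), np.float64(1.04)]
[np.float64(-3.8), np.float64(-14.0), np.float64(9.7), np.float64(1.85), np.float64(3.62), np.float64(1.04)]
[np.float64(-4.6), np.float64(-13.6), np.float64(9.8), np.float64(1.85), np.float64(3.62), np.float64(1.04)]
[np.float64(-5.5), np.float64(-13.2), np.float64(9.9), np.float64(1.85), np.float64(3.62), np.float64(1.04)]
[np.float64(-6.4), np.float64(-12.8), np.float64(10.0), np.float64(1.85), np.float64(3.62), np.float64(1.04)]
[np.float64(-7.2), np.float64(-12.3), np.float64(10.0), np.float64(1.85), np.float64(3.62), np.float64(1.04)]
```

```bash
python3 - <<'E'
from h import *
plan([375,298,230],tool(-8,89.9),n=20)
E
```

```text
from [537.7  83.4 272.1] turn deg [-147.5    0.4   -0.4] dist 272.6
[np.float64(2.0), np.float64(-13.2), np.float64(3.0), np.float64(-7.38), np.float64(0.02), np.float64(-0.02)]
[np.float64(2.0), np.float64(-13.4), np.float64(1.2), np.float64(-7.38), np.float64(0.02), np.float64(-0.02)]
[np.float64(2.0), np.float64(-13.5), np.float64(-0.5), np.float64(-7.38), np.float64(0.02), np.float64(-0.02)]
[np.float64(2.0), np.float64(-13.3), np.float64(-2.2), np.float64(-7.38), np.float64(0.02), np.float64(-0.02)]
[np.float64(2.0), np.float64(-12.9), np.float64(-3.9), np.float64(-7.38), np.float64(0.02), np.float64(-0.02)]
[np.float64(2.0), np.float64(-12.3), np.float64(-5.5), np.float64(-7.38), np.float64(0.02), np.float64(-0.02)]
[np.float64(2.0), np.float64(-11.5), np.float64(-7.1), np.float64(-7.38), np.float64(0.02), np.float64(-0.02)]
[np.float64(2.0), np.float64(-10.5), np.float64(-8.5), np.float64(-7.38), np.float64(0.02), np.float64(-0.02)]
[np.float64(2.0), np.float64(-9.3), np.float64(-9.7), np.float64(-7.38), np.float64(0.02), np.float64(-0.02)]
[np.float64(2.0), np.float64(-8.0), 
[... 478 characters left out ...]
8), np.float64(0.02), np.float64(-0.02)]
[np.float64(2.1), np.float64(0.1), np.float64(-13.5), np.float64(-7.38), np.float64(0.02), np.float64(-0.02)]
[np.float64(2.1), np.float64(1.9), np.float64(-13.3), np.float64(-7.38), np.float64(0.02), np.float64(-0.02)]
[np.float64(2.1), np.float64(3.6), np.float64(-13.0), np.float64(-7.38), np.float64(0.02), np.float64(-0.02)]
[np.float64(2.1), np.float64(5.2), np.float64(-12.4), np.float64(-7.38), np.float64(0.02), np.float64(-0.02)]
[np.float64(2.1), np.float64(6.7), np.float64(-11.7), np.float64(-7.38), np.float64(0.02), np.float64(-0.02)]
[np.float64(2.1), np.float64(8.2), np.float64(-10.7), np.float64(-7.38), np.float64(0.02), np.float64(-0.02)]
```

Request:
move_arm --series '[[[0, -13.2, 3, -7, 0, 0, 0], [0, -13.4, 1.2, -7, 0, 0, 0], [0, -13.5, -0.5, -7, 0, 0, 0], [0, -13.3, -2.2, -7, 0, 0, 0], [0, -12.9, -3.9, -7, 0, 0, 0], [0, -12.3, -5.5, -7, 0, 0, 0], [0, -11.5, -7, -7, 0, 0, 0], [0, -10.5, -8.5, -7, 0, 0, 0], [0, -9.3, -9.7, -7, 0, 0, 0], [0, -8, -10.9, -7, 0, 0, 0], [2, -6.5, -11.8, -7, 0, 0, 0], [2, -5, -12.5, -7, 0, 0, 0], [2, -3.3, -13, -7, 0, 0, 0], [2, -1.6, -13.4, -7, 0, 0, 0], [2, 0, -13.5, -7, 0, 0, 0], [2, 1.9, -13.3, -7, 0, 0, 0], [2, 3.6, -13, -7, 0, 0, 0], [2, 5.2, -12.4, -7, 0, 0, 0], [2, 6.7, -11.7, -7, 0, 0, 0], [2, 8.2, -10.7, -7, 0, 0, 0]]]'

```text
t: 8.15
position: [373.4, 310.1, 234.3]
tool_rot: [0.073, 0.704, -0.08, 0.702]
ft_force: [0.1, -0.3, -0.6]
grip_width: 1.002
```

```bash
python3 - <<'E'
from h import *
p,R,o=pose(); print(p,o["joints"].round(2)); print(R.round(2))
plan([375,298,180],tool(-8,30),n=10)
E
```

```text
[373.35587676 310.08978756 234.34588808] [ 0.52  0.15 -0.11  1.32 -0.01  0.74]
[[-0.    0.22  0.98]
 [-0.01  0.98 -0.22]
 [-1.   -0.01 -0.  ]]
from [373.4 310.1 234.3] turn deg [ -3.7 -60.1   2.8] dist 55.7
[np.float64(5.4), np.float64(-1.1), np.float64(0.4), np.float64(-0.37), np.float64(-6.01), np.float64(0.28)]
[np.float64(5.5), np.float64(-1.1), np.float64(-0.1), np.float64(-0.37), np.float64(-6.01), np.float64(0.28)]
[np.float64(5.4), np.float64(-1.1), np.float64(-0.7), np.float64(-0.37), np.float64(-6.01), np.float64(0.28)]
[np.float64(5.3), np.float64(-1.2), np.float64(-1.3), np.float64(-0.37), np.float64(-6.01), np.float64(0.28)]
[np.float64(5.1), np.float64(-1.2), np.float64(-1.8), np.float64(-0.37), np.float64(-6.01), np.float64(0.28)]
[np.float64(4.9), np.float64(-1.2), np.float64(-2.4), np.float64(-0.37), np.float64(-6.01), np.float64(0.28)]
[np.float64(4.6), np.float64(-1.2), np.float64(-2.9), np.float64(-0.37), np.float64(-6.01), np.float64(0.28)]
[np.float64(4.3), np.float64(-1.2), np.float64(-3.4), np.float64(-0.37), np.float64(-6.01), np.float64(0.28)]
[np.float64(3.9), np.float64(-1.2), np.float64(-3.8), np.float64(-0.37), np.float64(-6.01), np.float64(0.28)]
[np.float64(3.5), np.float64(-1.2), np.float64(-4.2), np.float64(-0.37), np.float64(-6.01), np.float64(0.28)]
```

Request:
move_arm --series '[[[4, -1, 0, -0.4, -6, 0.3, 0], [4, -1, 0, -0.4, -6, 0.3, 0], [4, -1, -0.7, -0.4, -6, 0.3, 0], [4, -1, -1, -0.4, -6, 0.3, 0], [4, -1, -1.5, -0.4, -6, 0.3, 0], [3.8, -1, -2, -0.4, -6, 0.3, 0], [3.6, -1, -2.4, -0.4, -6, 0.3, 0], [3.4, -1, -2.8, -0.4, -6, 0.3, 0], [3, -1, -3, -0.4, -6, 0.3, 0], [2.5, -1, -3, -0.4, -6, 0.3, 0], [0, 0, 0, 0, 0, 0, 0]]]'

```text
t: 9.07
position: [370.5, 297.7, 187.1]
tool_rot: [0.017, 0.246, -0.059, 0.967]
ft_force: [-0.0, -0.3, -1.2]
grip_width: 1.0
```

```bash
python3 - <<'E'
from h import *
p,R,o=pose(); print(p,o["joints"].round(2)); print(R.round(2))
im,d=bot.camera("wrist"); cv2.imwrite("pics/w2.png",im)
for t,z in [("mug_rim",85),("mug",0)]:
    for r in bot.place_of(t,"wrist")[:3]:
        c=r["centre"][::-1]
        print(t,round(r["score"],2),np.round(c,1),atz("wrist",c,z).round(1))
v,u=np.mgrid[0:400,0:640]; m=(d>0)&(d<600); P=pts("wrist",np.c_[u[m],v[m]],d[m])
q=P[(np.hypot(P[:,0]-459,P[:,1]-288)<85)&(P[:,2]>12)&(P[:,2]<95)]
top=q[q[:,2]>q[:,2].max()-8]; c,r=cv2.minEnclosingCircle(top[:,:2].astype(np.float32)); print(q[:,2].max(),c,r)
rr=np.hypot(*(q[:,:2]-c).T); f=(rr>45)&(rr<72); h=q[f]; print(f.sum(),np.degrees(np.arctan2(*(np.median(h,0)[:2]-c)[::-1])), h[:,2].min(),h[:,2].max())
plan([384,298,106],tool(-8,30),n=5)
E
```

```text
[370.52848851 297.7015025  187.13265346] [ 1.    0.03 -0.92 -0.05 -0.91  0.78]
[[ 0.87  0.12  0.47]
 [-0.11  0.99 -0.06]
 [-0.48  0.    0.88]]
mug_rim 0.92 [495.2 129.5] [451.  437.3  85. ]
mug_rim 0.65 [319.8 142.3] [460.7 289.2  85. ]
mug 0.92 [318.4  61.4] [464.3 288.8   0. ]
mug 0.91 [481.5  37.1] [447.6 436.7   0. ]
mug 0.55 [ 93.1 242.3] [ 3082.6 -2584.6    -0. ]
88.26881734043086 (459.7596740722656, 290.5075988769531) 34.60578536987305
450 -56.89186239910892 20.311620208227055 76.3472178495124
from [372.4 299.5 189.6] turn deg [ 0.2  1.1 -0.9] dist 84.4
[np.float64(10.1), np.float64(-0.1), np.float64(-13.5), np.float64(0.03), np.float64(0.23), np.float64(-0.17)]
[np.float64(10.2), np.float64(-0.1), np.float64(-13.5), np.float64(0.03), np.float64(0.23), np.float64(-0.17)]
[np.float64(10.2), np.float64(-0.0), np.float64(-13.4), np.float64(0.03), np.float64(0.23), np.float64(-0.17)]
[np.float64(10.3), np.float64(-0.0), np.float64(-13.4), np.float64(0.03), np.float64(0.23), np.float64(-0.17)]
[np.float64(10.3), np.float64(0.0), np.float64(-13.4), np.float64(0.03), np.float64(0.23), np.float64(-0.17)]
```

View pics/w2.png

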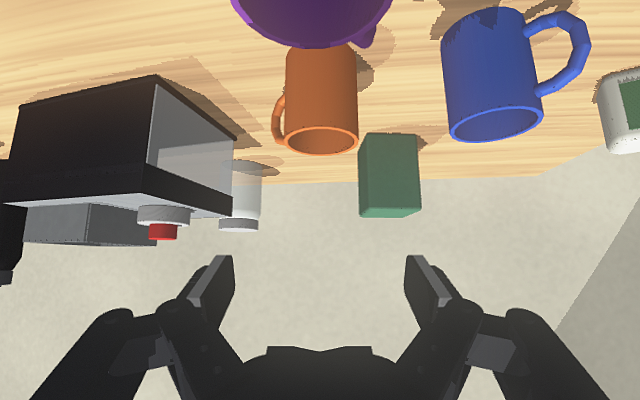

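The view is upside down: full mug with its mouth at (322,140) and handle to the left, purple mug at the top (nearest), and blue mug at (495,129). The camera is below the fingers here, so I'll check its clearance.

```bash
python3 - <<'E'
from h import *
H=np.array(bot.camera_model("wrist")["hand_eye"]); print(H.round(2))
R1=tool(-14,30); g=np.array([459.5,289.5,63])+23*R1[:,0]
for s in (0,110): print(s,(g-s*R1[:,0]).round(1),"cam",(g-s*R1[:,0]+R1@H[:3,3]).round(0))
plan(g-110*R1[:,0],R1,n=6)
E
```

```text
[[   0.     -0.3     0.95 -143.12]
 [   1.     -0.     -0.      0.7 ]
 [   0.      0.95    0.3   -76.99]
 [   0.      0.      0.      1.  ]]
0 [478.8 284.7  51.5] cam [321. 325.  56.]
110 [386.4 307.7 106.5] cam [229. 348. 111.]
from [372.4 299.5 189.6] turn deg [ 3.1  1.1 -6.1] dist 84.7
[np.float64(8.6), np.float64(1.6), np.float64(-11.1), np.float64(0.52), np.float64(0.19), np.float64(-1.02)]
[np.float64(8.6), np.float64(1.6), np.float64(-11.1), np.float64(0.52), np.float64(0.19), np.float64(-1.02)]
[np.float64(8.6), np.float64(1.7), np.float64(-11.1), np.float64(0.52), np.float64(0.19), np.float64(-1.02)]
[np.float64(8.6), np.float64(1.7), np.float64(-11.1), np.float64(0.52), np.float64(0.19), np.float64(-1.02)]
[np.float64(8.6), np.float64(1.8), np.float64(-11.1), np.float64(0.52), np.float64(0.19), np.float64(-1.02)]
[np.float64(8.6), np.float64(1.9), np.float64(-11.0), np.float64(0.52), np.float64(0.19), np.float64(-1.02)]
```

The camera would come close to the purple mug, so I'll roll half a turn to put it on top. The last joint's range allows that.

Request:
move_arm --series '[[[0, 0, 0, -7.1, 0, 0, 0], [0, 0, 0, -7.1, 0, 0, 0], [0, 0, 0, -7.1, 0, 0, 0], [0, 0, 0, -7.1, 0, 0, 0], [0, 0, 0, -7.1, 0, 0, 0], [0, 0, 0, -7.1, 0, 0, 0], [0, 0, 0, -7.1, 0, 0, 0], [0, 0, 0, -7.1, 0, 0, 0], [0, 0, 0, -7.1, 0, 0, 0], [0, 0, 0, -7.1, 0, 0, 0], [0, 0, 0, -7.1, 0, 0, 0], [0, 0, 0, -7.1, 0, 0, 0], [0, 0, 0, -7.1, 0, 0, 0], [0, 0, 0, -7.1, 0, 0, 0], [0, 0, 0, -7.1, 0, 0, 0], [0, 0, 0, -7.1, 0, 0, 0], [0, 0, 0, -7.1, 0, 0, 0], [0, 0, 0, -7.1, 0, 0, 0], [0, 0, 0, -7.1, 0, 0, 0], [0, 0, 0, -7.1, 0, 0, 0]]]'

```text
t: 10.88
position: [392.4, 307.3, 216.3]
tool_rot: [0.907, -0.143, -0.233, -0.321]
ft_force: [1.0, 0.4, -1.2]
grip_width: 1.003
```

```bash
python3 - <<'E'
from h import *
p,R,o=pose(); print(p,o["joints"].round(2))
R1=tool(-14,30,True); g=np.array([459.5,289.5,63])+23*R1[:,0]
plan(g-110*R1[:,0],R1,n=8)
E
```

```text
[392.37579103 307.3271657  216.31532436] [ 0.95 -0.01 -0.81  0.1  -0.85 -1.73]
from [392.4 307.3 216.3] turn deg [-33.6   2.8   5.2] dist 110.0
[np.float64(6.4), np.float64(7.4), np.float64(9.7), np.float64(-4.2), np.float64(0.35), np.float64(0.65)]
[np.float64(6.4), np.float64(6.5), np.float64(10.2), np.float64(-4.2), np.float64(0.35), np.float64(0.65)]
[np.float64(6.4), np.float64(5.7), np.float64(10.7), np.float64(-4.2), np.float64(0.35), np.float64(0.65)]
[np.float64(6.4), np.float64(4.8), np.float64(11.1), np.float64(-4.2), np.float64(0.35), np.float64(0.65)]
[np.float64(6.4), np.float64(3.9), np.float64(11.5), np.float64(-4.2), np.float64(0.35), np.float64(0.65)]
[np.float64(6.4), np.float64(3.0), np.float64(11.8), np.float64(-4.2), np.float64(0.35), np.float64(0.65)]
[np.float64(6.3), np.float64(2.1), np.float64(12.0), np.float64(-4.2), np.float64(0.35), np.float64(0.65)]
[np.float64(6.3), np.float64(1.1), np.float64(12.2), np.float64(-4.2), np.float64(0.35), np.float64(0.65)]
```

Request:
move_arm --series '[[[6.4, 7.4, 9.7, -4.2, 0.3, 0.6, 0], [6.4, 6.5, 10.2, -4.2, 0.3, 0.6, 0], [6.4, 5.7, 10.7, -4.2, 0.3, 0.6, 0], [6.4, 4.8, 11.1, -4.2, 0.3, 0.6, 0], [6.4, 3.9, 11.5, -4.2, 0.3, 0.6, 0], [6.4, 3, 11.8, -4.2, 0.3, 0.6, 0], [6.3, 2.1, 12, -4.2, 0.3, 0.6, 0], [6.3, 1.1, 12.2, -4.2, 0.3, 0.6, 0], [0, 0, 0, 0, 0, 0, 0]]]'

```text
t: 11.63
position: [396.6, 312.5, 115.8]
tool_rot: [0.957, -0.115, -0.266, -0.027]
ft_force: [0.3, 0.2, -0.8]
grip_width: 1.002
```

```bash
python3 - <<'E'
from h import *
p,R,o=pose(); print(p,o["joints"].round(2))
im,d=bot.camera("wrist"); cv2.imwrite("pics/w3.png",im)
for t,z in [("mug_rim",85),("mug",0)]:
    for r in bot.place_of(t,"wrist")[:3]:
        c=r["centre"][::-1]
        print(t,round(r["score"],2),np.round(c,1),atz("wrist",c,z).round(1))
v,u=np.mgrid[0:400,0:640]; m=(d>0)&(d<600); P=pts("wrist",np.c_[u[m],v[m]],d[m])
q=P[(np.hypot(P[:,0]-459,P[:,1]-288)<85)&(P[:,2]>12)&(P[:,2]<95)]
top=q[q[:,2]>80]; c,r=cv2.minEnclosingCircle(top[:,:2].astype(np.float32)); print(np.percentile(q[:,2],99.5),c,r)
R1=tool(-14,30,True); g=np.array([459.5,289.5,63])+23*R1[:,0]; print("err",(R1.T@(p-(g-110*R1[:,0]))).round(1))
plan(g,R1,n=6)
E
```

```text
[396.56914466 312.52888207 115.78853818] [ 0.98  0.23 -0.86 -0.05 -0.93 -2.2 ]
mug_rim 0.93 [328.2 200.5] [464.4 289.7  85. ]
mug_rim 0.72 [128.7 263.1] [441.9 434.7  85. ]
mug 0.91 [324.7 262. ] [459.4 292.4   0. ]
mug 0.75 [178.7 310. ] [442.5 431.6   0. ]
mug 0.46 [519.1  60.2] [ 831.8 -239.9    0. ]
88.82483417789898 (458.85443115234375, 290.2227783203125) 34.327117919921875
err [  2.9  -7.1 -12.4]
from [396.7 312.9 118.2] turn deg [0.2 0.9 0.2] dist 109.5
[np.float64(18.1), np.float64(1.3), np.float64(2.2), np.float64(0.03), np.float64(0.14), np.float64(0.04)]
```

View pics/w3.png

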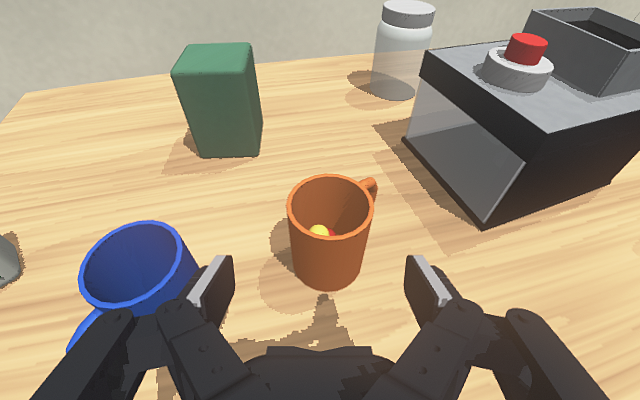

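The orange mug with sweets sits centred at (330,235), handle to the upper right, well clear of both fingers. The blue mug is clear too. Advancing.

Request:
move_arm --series '[[[12, 4, 6, 0, 0.4, 0, 0], [12, 3.5, 6, 0, 0.4, 0, 0], [12, 0, 1.5, 0, 0, 0, 0], [12, 0, 0, 0, 0, 0, 0], [10, 0, 0, 0, 0, 0, 0], [0, 0, 0, 0, 0, 0, 0]]]'

```text
t: 12.28
position: [442.1, 298.1, 85.1]
tool_rot: [0.959, -0.115, -0.255, -0.044]
ft_force: [-0.9, -0.4, 0.5]
grip_width: 0.995
```

```bash
python3 - <<'E'
from h import *
p,R,o=pose(); print(p,o["joints"].round(2))
R1=tool(-14,30,True); g=np.array([459.3,290,63])+23*R1[:,0]
plan(g,R1,n=1)
E
```

```text
[442.0588679  298.14415253  85.05271131] [ 0.87  0.32 -0.94 -0.36 -0.88 -2.34]
from [442.1 298.1  85.1] turn deg [-1.3 -0.1  0.7] dist 51.3
[np.float64(50.2), np.float64(4.6), np.float64(9.7), np.float64(-1.26), np.float64(-0.09), np.float64(0.69)]
```

Request:
move_arm --series '[[[3, 4, 7, -0.6, 0, 0.3, 0], [8, 2, 4, -0.6, 0, 0.3, 0], [9, 0, 1, 0, 0, 0, 0], [9, 0, 1, 0, 0, 0, 0], [9, 0, 1, 0, 0, 0, 0], [0, 0, 0, 0, 0, 0, 0]]]'

```text
t: 12.78
position: [466.4, 286.9, 57.0]
tool_rot: [0.959, -0.117, -0.255, -0.037]
ft_force: [0.2, 0.4, 0.0]
grip_width: 0.998
```

```bash
python3 - <<'E'
from h import *
p,R,o=pose(); print(p,o["ft_force"].round(1))
R1=tool(-14,30,True); g=np.array([459.3,290,63])+23*R1[:,0]
plan(g,R1,n=1)
E
```

```text
[466.38953227 286.93597994  56.97000578] [0.2 0.4 0. ]
from [466.4 286.9  57. ] turn deg [-0.6 -0.2  0.2] dist 13.5
[np.float64(13.4), np.float64(-1.2), np.float64(-1.4), np.float64(-0.6), np.float64(-0.18), np.float64(0.22)]
```

Request:
move_arm --series '[[[7, -1, -0.5, -0.5, 0, 0, 0], [7, 0, 0, 0, 0, 0, 0], [0, 0, 0, 0, 0, 0, 1], [0, 0, 0, 0, 0, 0, 1], [0, 0, 0, 0, 0, 0, 1], [0, 0, 0, 0, 0, 0, 1], [0, 0, 0, 0, 0, 0, 1], [0, 0, 0, 0, 0, 0, 1], [0, 0, 0, 0, 0, 0, 1], [0, 0, 0, 0, 0, 0, 1]]]'

```text
t: 13.62
position: [478.1, 285.4, 51.6]
tool_rot: [0.959, -0.116, -0.255, -0.033]
ft_force: [0.4, -0.4, -1.1]
grip_width: 0.768
```

```bash
python3 - <<'E'
from h import *
p,R,o=pose(); print(p,o["ft_force"].round(1),o["grip_width"]*85)
plan(p+[0,0,80],R,n=6)
E
```

```text
[478.10802961 285.36467098  51.60436521] [ 0.4 -0.4 -1.1] 65.30962716230913
from [478.1 285.4  51.6] turn deg [0. 0. 0.] dist 80.0
[np.float64(-6.6), np.float64(-0.1), np.float64(-11.6), np.float64(0.0), np.float64(0.0), np.float64(0.0)]
```

```bash
cat > pour.py <<'E'
from h import *
pg=np.array([478.1,285.4,51.6]); Rg=Ro.from_quat([0.959,-0.116,-0.255,-0.033]).as_matrix()
Mt=Rg.T@(np.array([459.3,290,0])-pg); zt=Rg.T@[0,0,1]
hop=np.array([554,-29,170.])
def pour(b,th,phi,back=12,lip_z=200):
    R=tool(b,th,True)@Ro.from_euler('x',phi,degrees=True).as_matrix()
    z=R@zt; down=np.array([0,0,-1.])-z*(-z[2]); down/=np.linalg.norm(down)
    lip=R@(Mt+85*zt)+30*down; h=z[:2]/np.linalg.norm(z[:2])
    p=hop*1.; p[:2]-=lip[:2]+back*h; p[2]=lip_z-lip[2]
    ext=[p+R@np.array(v) for v in [(0,57,11),(0,-57,11),(0,57,-11),(0,-57,-11),(-30,60,11),(-30,-60,-11),(-73,43,38),(-73,-43,38),(-73,43,-38),(-73,-43,-38),(-150,10,-90)]]
    return p,R,np.degrees(np.arcsin(-z[2])),h,np.array(ext),p+R@Mt
if __name__=="__main__":
    for b,th,phi in [(0,0,130),(0,0,150),(0,10,150),(-15,0,140),(0,-10,140),(20,0,140),(0,0,90),(0,0,60)]:
        p,R,t,h,e,f=pour(b,th,phi); print(b,th,phi,"TCP",p.round(0),"tip",round(t),"dir",h.round(2),"minz",e[:,2].round(0),"foot",f.round(0))
    p,R,o=pose(); plan(p+[0,0,215],R,n=10)
E
python3 pour.py
```

```text
0 0 130 TCP [585. -18. 237.] tip 34 dir [-0.6 -0.8] minz [201. 288. 187. 274. 198. 276. 229. 295. 180. 246. 172.] foot [593.  24. 272.]
0 0 150 TCP [580. -26. 237.] tip 49 dir [-0.75 -0.66] minz [218. 275. 199. 256. 216. 257. 248. 291. 182. 225. 154.] foot [588.   1. 284.]
0 10 150 TCP [584. -24. 233.] tip 41 dir [-0.82 -0.58] minz [215. 271. 196. 252. 218. 259. 257. 300. 193. 235. 178.] foot [601.   4. 278.]
-15 0 140 TCP [583. -30. 237.] tip 41 dir [-0.83 -0.55] minz [209. 282. 192. 265. 207. 267. 239. 294. 180. 236. 162.] foot [601.   2. 279.]
0 -10 140 TCP [579. -25. 241.] tip 48 dir [-0.56 -0.83] minz [213. 285. 196. 268. 206. 265. 229. 284. 172. 226. 140.] foot [580.  10. 283.]
20 0 140 TCP [578. -13. 237.] tip 41 dir [-0.37 -0.93] minz [209. 282. 192. 265. 207. 267. 239. 294. 180. 236. 162.] foot [575.  23. 279.]
0 0 90 TCP [593.   1. 230.] tip 0 dir [-0.5  -0.87] minz [173. 287. 173. 287. 170. 290. 187. 273. 187. 273. 220.] foot [602.  55. 230.]
0 0 60 TCP [601.   9. 217.] tip -26 dir [-0.55 -0.83] minz [162. 261. 173. 272. 160. 275. 161. 235. 199. 273. 254.] foot [610.  56. 190.]
from [478.1 285.4  51.6] turn deg [0. 0. 0.] dist 215.0
[np.float64(-10.7), np.float64(-0.1), np.float64(-18.7), np.float64(0.0), np.float64(0.0), np.float64(0.0)]
```

Request:
move_arm --series '[[[-6, 0, -10, 0, 0, 0, 1], [-10.7, 0, -18.7, 0, 0, 0, 1], [-10.7, 0, -18.7, 0, 0, 0, 1], [-10.7, 0, -18.7, 0, 0, 0, 1], [-10.7, 0, -18.7, 0, 0, 0, 1], [-10.7, 0, -18.7, 0, 0, 0, 1], [-10.7, 0, -18.7, 0, 0, 0, 1], [-10.7, 0, -18.7, 0, 0, 0, 1], [-10.7, 0, -18.7, 0, 0, 0, 1], [-10.7, 0, -18.7, 0, 0, 0, 1], [0, 0, 0, 0, 0, 0, 1]]]'

```text
t: 14.53
position: [474.9, 282.8, 261.5]
tool_rot: [0.958, -0.115, -0.26, -0.028]
ft_force: [0.1, 1.7, -0.6]
grip_width: 0.771
```

```bash
python3 - <<'E'
from pour import *
p,R,o=pose(); print(p,o["joints"].round(2),o["ft_force"].round(1),o["grip_width"])
p1,R1,*_,e,f=pour(15,0,40,12,225); print(p1,e[:,2].min(),f)
plan(p1,R1,n=20)
E
```

```text
[474.88964158 282.84878219 261.54033374] [ 0.78  0.01 -0.66  0.17 -0.83 -2.46] [ 0.1  1.7 -0.6] 0.7711467298022199
[597.53278093  20.15028896 232.44762583] 175.69806977442283 [597.08899534  56.02992042 190.61922519]
from [474.9 282.8 261.5] turn deg [ 31.   18.6 -37. ] dist 291.4
[np.float64(8.6), np.float64(11.3), np.float64(-3.3), np.float64(1.55), np.float64(0.93), np.float64(-1.85)]
[np.float64(8.3), np.float64(11.5), np.float64(-3.4), np.float64(1.55), np.float64(0.93), np.float64(-1.85)]
[np.float64(8.0), np.float64(11.7), np.float64(-3.6), np.float64(1.55), np.float64(0.93), np.float64(-1.85)]
[np.float64(7.6), np.float64(11.8), np.float64(-3.8), np.float64(1.55), np.float64(0.93), np.float64(-1.85)]
[np.float64(7.3), np.float64(11.9), np.float64(-4.0), np.float64(1.55), np.float64(0.93), np.float64(-1.85)]
[np.float64(7.0), np.float64(12.1), np.float64(-4.2), np.float64(1.55), np.float64(0.93), np.float64(-1.85)]
[np.float64(6.7), np.float64(12.2), np.float64(-4.4), np.float64(1.55), np.float64(0.93), np.float64(-1.85)]
[np.float64(6.4), np.float64(12.3), np.float64(-4.7), np
[... 660 characters left out ...]
64(1.55), np.float64(0.93), np.float64(-1.85)]
[np.float64(4.2), np.float64(12.4), np.float64(-6.4), np.float64(1.55), np.float64(0.93), np.float64(-1.85)]
[np.float64(3.9), np.float64(12.4), np.float64(-6.7), np.float64(1.55), np.float64(0.93), np.float64(-1.85)]
[np.float64(3.6), np.float64(12.3), np.float64(-7.0), np.float64(1.55), np.float64(0.93), np.float64(-1.85)]
[np.float64(3.3), np.float64(12.2), np.float64(-7.2), np.float64(1.55), np.float64(0.93), np.float64(-1.85)]
[np.float64(3.0), np.float64(12.1), np.float64(-7.5), np.float64(1.55), np.float64(0.93), np.float64(-1.85)]
[np.float64(2.8), np.float64(12.0), np.float64(-7.8), np.float64(1.55), np.float64(0.93), np.float64(-1.85)]
```

Request:
move_arm --series '[[[8, 11.3, -4.5, 1.6, 0.9, -1.9, 1], [7.7, 11.5, -4.6, 1.6, 0.9, -1.9, 1], [7.4, 11.7, -4.7, 1.6, 0.9, -1.9, 1], [7, 11.8, -4.9, 1.6, 0.9, -1.9, 1], [6.8, 11.9, -5.1, 1.6, 0.9, -1.9, 1], [6.5, 12.1, -5.3, 1.6, 0.9, -1.9, 1], [6.2, 12.2, -5.5, 1.6, 0.9, -1.9, 1], [6, 12.3, -5.8, 1.6, 0.9, -1.9, 1], [5.6, 12.3, -6, 1.6, 0.9, -1.9, 1], [5.3, 12.4, -6.2, 1.6, 0.9, -1.9, 1], [5.1, 12.4, -6.5, 1.6, 0.9, -1.9, 1], [4.8, 12.4, -6.7, 1.6, 0.9, -1.9, 1], [4.6, 12.4, -7, 1.6, 0.9, -1.9, 1], [4.3, 12.4, -7.2, 1.6, 0.9, -1.9, 1], [4, 12.4, -7.5, 1.6, 0.9, -1.9, 1], [3.8, 12.4, -7.8, 1.6, 0.9, -1.9, 1], [3.5, 12.3, -8, 1.6, 0.9, -1.9, 1], [3.2, 12.2, -8.2, 1.6, 0.9, -1.9, 1], [2.9, 12, -8.5, 1.6, 0.9, -1.9, 1]]]'

```text
t: 16.12
position: [647.6, 34.1, 311.2]
tool_rot: [0.928, 0.112, -0.095, -0.343]
ft_force: [0.5, -0.8, -1.8]
grip_width: 0.773
```

```bash
python3 - <<'E'
from pour import *
p,R,o=pose(); print(p,o["joints"].round(2),o["ft_force"].round(1),o["grip_width"]); print("lip stuff", (p+R@Mt).round(0),(p+R@(Mt+85*zt)).round(0),np.degrees(np.arccos((R@zt)[2])).round(0))
p1,R1,*_,e,f=pour(15,0,70,12,212); print(p1,e[:,2].min(),f)
plan(p1,R1,n=8)
E
```

```text
[647.58899966  34.1346285  311.15650282] [-0.36  0.13 -1.04 -1.05  0.63 -2.49] [ 0.5 -0.8 -1.8] 0.7728431696824318
lip stuff [642.  70. 270.] [621.  13. 329.] 46.0
[587.50009488  17.34448496 233.89535739] 173.7515785637044 [582.84903851  68.92586472 215.05686125]
from [647.6  34.1 311.2] turn deg [28.6  4.1 -4.2] dist 99.3
[np.float64(-6.8), np.float64(6.8), np.float64(7.8), np.float64(3.57), np.float64(0.51), np.float64(-0.53)]
[np.float64(-6.9), np.float64(7.2), np.float64(7.3), np.float64(3.57), np.float64(0.51), np.float64(-0.53)]
[np.float64(-7.1), np.float64(7.6), np.float64(6.8), np.float64(3.57), np.float64(0.51), np.float64(-0.53)]
[np.float64(-7.2), np.float64(8.0), np.float64(6.2), np.float64(3.57), np.float64(0.51), np.float64(-0.53)]
[np.float64(-7.3), np.float64(8.3), np.float64(5.7), np.float64(3.57), np.float64(0.51), np.float64(-0.53)]
[np.float64(-7.4), np.float64(8.5), np.float64(5.1), np.float64(3.57), np.float64(0.51), np.float64(-0.53)]
[np.float64(-7.6), np.float64(8.8), np.float64(4.5), np.float64(3.57), np.float64(0.51), np.float64(-0.53)]
[np.float64(-7.7), np.float64(9.0), np.float64(3.9), np.float64(3.57), np.float64(0.51), np.float64(-0.53)]
```

The elbow joint is at its limit (-1.04), so a level tool can't reach the hopper. I'll pour with the tool pitched about 25° down and rolled further, mouth towards the robot.

```bash
python3 - <<'E'
from pour import *
for b,th,phi in [(-15,27,60),(-15,25,100),(-15,25,130),(-15,25,165),(-15,22,165)]:
    p1,R1,t,h,e,f=pour(b,th,phi,20,205); print(b,th,phi,"TCP",p1.round(0),"tip",round(t),"dir",h.round(2),"minz",e[:,2].round(0),"foot",f.round(0))
p1,R1,*_=pour(-15,27,60,20,240); print(p1)
plan(p1,R1,n=10)
E
```

```text
-15 27 60 TCP [604.  13. 205.] tip -38 dir [-0.55 -0.84] minz [156. 244. 166. 254. 167. 270. 188. 254. 222. 288. 305.] foot [612.  59. 176.]
-15 25 100 TCP [606.  -3. 224.] tip -4 dir [-0.72 -0.7 ] minz [175. 276. 171. 273. 185. 288. 222. 299. 210. 287. 264.] foot [631.  45. 228.]
-15 25 130 TCP [602. -18. 231.] tip 17 dir [-0.87 -0.49] minz [198. 277. 185. 264. 208. 279. 254. 314. 210. 269. 235.] foot [635.  16. 259.]
-15 25 165 TCP [596. -34. 233.] tip 33 dir [-1.   -0.02] minz [229. 256. 210. 237. 241. 250. 287. 307. 220. 241. 215.] foot [629. -28. 277.]
-15 22 165 TCP [594. -34. 234.] tip 36 dir [-1.   -0.03] minz [230. 258. 210. 238. 241. 250. 285. 306. 217. 238. 207.] foot [625. -27. 279.]
[603.76834726  12.82648305 239.7807344 ]
from [647.6  34.1 311.2] turn deg [26.7 10.1 35.3] dist 86.4
[np.float64(-4.1), np.float64(5.6), np.float64(5.1), np.float64(2.67), np.float64(1.01), np.float64(3.53)]
[np.float64(-3.8), np.float64(6.1), np.float64(4.8), np.float64(2.67), np.float64(1.01), np.float64(3.53)]
[np.float64(-3.5), np.float64(6.6), np.float64(4.4), np.float64(2.67), np.float64(1.01), np.float64(3.53)]
[np.float64(-3.1), np.float64(7.0), np.float64(4.0), np.float64(2.67), np.float64(1.01), np.float64(3.53)]
[np.float64(-2.8), np.float64(7.3), np.float64(3.7), np.float64(2.67), np.float64(1.01), np.float64(3.53)]
[np.float64(-2.4), np.float64(7.6), np.float64(3.3), np.float64(2.67), np.float64(1.01), np.float64(3.53)]
[np.float64(-1.9), np.float64(7.9), np.float64(2.9), np.float64(2.67), np.float64(1.01), np.float64(3.53)]
[np.float64(-1.5), np.float64(8.1), np.float64(2.5), np.float64(2.67), np.float64(1.01), np.float64(3.53)]
[np.float64(-1.0), np.float64(8.3), np.float64(2.1), np.float64(2.67), np.float64(1.01), np.float64(3.53)]
[np.float64(-0.5), np.float64(8.5), np.float64(1.7), np.float64(2.67), np.float64(1.01), np.float64(3.53)]
```

Request:
move_arm --series '[[[0, 0, 0, 2.7, 1, 3.5, 1], [0, 2, 2, 2.7, 1, 3.5, 1], [-1, 4, 3, 2.7, 1, 3.5, 1], [-3, 6, 4, 2.7, 1, 3.5, 1], [-3, 6, 4, 2.7, 1, 3.5, 1], [-3, 7, 4, 2.7, 1, 3.5, 1], [-2, 8, 3, 2.7, 1, 3.5, 1], [-2, 8, 3, 2.7, 1, 3.5, 1], [-1, 8, 2, 2.7, 1, 3.5, 1], [0, 8, 2, 2.7, 1, 3.5, 1], [0, 0, 0, 0, 0, 0, 1]]]'

```text
t: 17.03
position: [605.6, 13.7, 227.9]
tool_rot: [0.805, -0.253, -0.149, -0.516]
ft_force: [0.4, -0.3, -2.1]
grip_width: 0.772
```

```bash
python3 - <<'E'
from pour import *
p,R,o=pose(); print(p,o["joints"].round(2),o["ft_force"].round(1),o["grip_width"]); print("foot,rim", (p+R@Mt).round(0),(p+R@(Mt+85*zt)).round(0),np.degrees(np.arccos((R@zt)[2])).round(0))
p1,R1,*_=pour(-15,26,80,20,215); print(p1)
plan(p1,R1,n=8)
E
```

```text
[605.56806155  13.68129256 227.92193979] [ 0.01 -0.01 -0.87 -0.32 -0.27 -1.92] [ 0.4 -0.3 -2.1] 0.7718116949100193
foot,rim [614.  61. 200.] [578.   5. 253.] 52.0
[605.75807944   5.90978747 225.27117865]
from [605.6  13.7 227.9] turn deg [18.4 -0.3 -4.5] dist 8.2
[np.float64(0.4), np.float64(0.6), np.float64(-0.7), np.float64(2.29), np.float64(-0.04), np.float64(-0.56)]
[np.float64(0.4), np.float64(0.5), np.float64(-0.8), np.float64(2.29), np.float64(-0.04), np.float64(-0.56)]
[np.float64(0.4), np.float64(0.5), np.float64(-0.8), np.float64(2.29), np.float64(-0.04), np.float64(-0.56)]
[np.float64(0.4), np.float64(0.5), np.float64(-0.8), np.float64(2.29), np.float64(-0.04), np.float64(-0.56)]
[np.float64(0.4), np.float64(0.5), np.float64(-0.8), np.float64(2.29), np.float64(-0.04), np.float64(-0.56)]
[np.float64(0.4), np.float64(0.4), np.float64(-0.8), np.float64(2.29), np.float64(-0.04), np.float64(-0.56)]
[np.float64(0.4), np.float64(0.4), np.float64(-0.9), np.float64(2.29), np.float64(-0.04), np.float64(-0.56)]
[np.float64(0.4), np.float64(0.4), np.float64(-0.9), np.float64(2.29), np.float64(-0.04), np.float64(-0.56)]
```

```bash
python3 - <<'E'
from pour import *
p1,R1,t,h,e,f=pour(-15,25,115,20,212); print(p1,t,h,e[:,2].min())
plan(p1,R1,n=9)
E
```

```text
[604.12305362 -10.71681308 235.00433572] 6.825652072115911 [-0.79295343 -0.60928225] 183.97164440724697
from [605.6  13.7 227.9] turn deg [53.3 -1.7 -5.3] dist 25.4
[np.float64(0.2), np.float64(0.4), np.float64(-2.8), np.float64(5.93), np.float64(-0.18), np.float64(-0.59)]
[np.float64(0.1), np.float64(0.1), np.float64(-2.8), np.float64(5.93), np.float64(-0.18), np.float64(-0.59)]
[np.float64(0.1), np.float64(-0.2), np.float64(-2.8), np.float64(5.93), np.float64(-0.18), np.float64(-0.59)]
[np.float64(0.1), np.float64(-0.4), np.float64(-2.8), np.float64(5.93), np.float64(-0.18), np.float64(-0.59)]
[np.float64(0.1), np.float64(-0.7), np.float64(-2.7), np.float64(5.93), np.float64(-0.18), np.float64(-0.59)]
[np.float64(0.1), np.float64(-1.0), np.float64(-2.6), np.float64(5.93), np.float64(-0.18), np.float64(-0.59)]
[np.float64(0.1), np.float64(-1.3), np.float64(-2.5), np.float64(5.93), np.float64(-0.18), np.float64(-0.59)]
[np.float64(0.1), np.float64(-1.5), np.float64(-2.4), np.float64(5.93), np.float64(-0.18), np.float64(-0.59)]
[np.float64(0.2), np.float64(-1.8), np.float64(-2.2), np.float64(5.93), np.float64(-0.18), np.float64(-0.59)]
```

Request:
move_arm --series '[[[0, 0.4, -2.8, 5.9, -0.2, -0.6, 1], [0, 0, -2.8, 5.9, -0.2, -0.6, 1], [0, -0.2, -2.8, 5.9, -0.2, -0.6, 1], [0, -0.4, -2.8, 5.9, -0.2, -0.6, 1], [0, -0.7, -2.7, 5.9, -0.2, -0.6, 1], [0, -1, -2.6, 5.9, -0.2, -0.6, 1], [0, -1.3, -2.5, 5.9, -0.2, -0.6, 1], [0, -1.5, -2.4, 5.9, -0.2, -0.6, 1]]]'

```text
t: 17.7
position: [600.2, -5.5, 227.2]
tool_rot: [-0.532, 0.247, 0.029, 0.81]
ft_force: [-0.1, 0.7, -3.2]
grip_width: 0.77
```

```bash
python3 - <<'E'
from pour import *
p,R,o=pose(); print(p,o["joints"].round(2),o["ft_force"].round(1),o["grip_width"]); print("foot,rim", (p+R@Mt).round(0),(p+R@(Mt+85*zt)).round(0),np.degrees(np.arccos((R@zt)[2])).round(0))
p1,R1,t,h,e,f=pour(-15,25,168,20,208); print(p1,t,h,e[:,2].min())
plan(p1,R1,n=9)
E
```

```text
[600.20276457  -5.45275087 227.22913039] [-0.08 -0.   -0.98 -0.53 -0.15 -1.14] [-0.1  0.7 -3.2] 0.7702718205796162
foot,rim [628.  40. 240.] [564. -15. 236.] 93.0
[595.27371331 -35.04123538 235.91683293] 33.93994135527621 [-0.99929317  0.03759198] 215.42467915973742
from [600.2  -5.5 227.2] turn deg [58.2  0.4 -1.2] dist 31.2
[np.float64(-0.2), np.float64(-2.1), np.float64(-2.8), np.float64(6.47), np.float64(0.04), np.float64(-0.13)]
[np.float64(-0.2), np.float64(-2.4), np.float64(-2.5), np.float64(6.47), np.float64(0.04), np.float64(-0.13)]
[np.float64(-0.2), np.float64(-2.6), np.float64(-2.2), np.float64(6.47), np.float64(0.04), np.float64(-0.13)]
[np.float64(-0.2), np.float64(-2.9), np.float64(-1.9), np.float64(6.47), np.float64(0.04), np.float64(-0.13)]
[np.float64(-0.2), np.float64(-3.1), np.float64(-1.6), np.float64(6.47), np.float64(0.04), np.float64(-0.13)]
[np.float64(-0.1), np.float64(-3.2), np.float64(-1.2), np.float64(6.47), np.float64(0.04), np.float64(-0.13)]
[np.float64(-0.1), np.float64(-3.4), np.float64(-0.9), np.float64(6.47), np.float64(0.04), np.float64(-0.13)]
[np.float64(-0.1), np.float64(-3.4), np.float64(-0.5), np.float64(6.47), np.float64(0.04), np.float64(-0.13)]
[np.float64(-0.1), np.float64(-3.5), np.float64(-0.1), np.float64(6.47), np.float64(0.04), np.float64(-0.13)]
```

Request:
move_arm --series '[[[0, -2.1, -3, 6.5, 0, 0, 1], [0, -2.4, -2.8, 6.5, 0, 0, 1], [0, -2.6, -2.4, 6.5, 0, 0, 1], [0, -2.9, -2, 6.5, 0, 0, 1], [0, -3.1, -1.6, 6.5, 0, 0, 1], [0, -3.2, -1.2, 6.5, 0, 0, 1], [0, -3.4, -0.9, 6.5, 0, 0, 1], [0, -3.4, -0.5, 6.5, 0, 0, 1], [0, -3.5, 0, 6.5, 0, 0, 1], [0, 0, 0, 0, 0, 0, 1], [0, 0, 0, 0, 0, 0, 1], [0, 0, 0, 0, 0, 0, 1]]]'

```text
t: 18.7
position: [589.7, -37.7, 223.7]
tool_rot: [-0.054, 0.228, -0.093, 0.968]
ft_force: [-0.1, -0.3, -1.6]
grip_width: 0.772
```

```bash
python3 - <<'E'
from pour import *
p,R,o=pose(); print(p,o["joints"].round(2),o["ft_force"].round(1),o["grip_width"]); print("foot,rim", (p+R@Mt).round(0),(p+R@(Mt+85*zt)).round(0),np.degrees(np.arccos((R@zt)[2])).round(0))
a,_=bot.camera("scene"); b,_=bot.camera("side")
A=cv2.resize(a[130:270,230:430],None,fx=2.5,fy=2.5); B=cv2.resize(b[130:270,230:430],None,fx=2.5,fy=2.5)
cv2.imwrite("pics/p1.png",np.vstack([A[:300],B[:300]]))
for c in("scene","side"):
  for k in range(6):
    r=bot.place_of(f"sweet{k}_center",c)[:2]; print(c,k,[(round(x["score"],2),np.round(x["centre"])) for x in r])
E
```

```text
[589.69880349 -37.68281307 223.74101492] [-0.19 -0.02 -1.02 -0.55 -0.04 -0.15] [-0.1 -0.3 -1.6] 0.7719385973704221
foot,rim [622. -36. 268.] [552. -32. 221.] 124.0
scene 0 []
scene 1 []
scene 2 [(0.71, array([163., 247.])), (0.15, array([200., 336.]))]
scene 3 [(0.33, array([180., 199.]))]
scene 4 []
scene 5 []
side 0 []
side 1 []
side 2 []
side 3 []
side 4 []
side 5 []
```

View pics/p1.png

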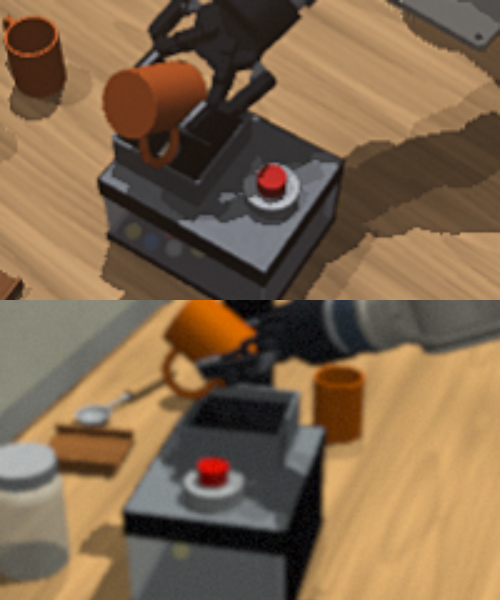

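The mug is tipped over the hopper, and yellow, blue and white sweets show in the canister at (130–175,240) in the crop. A short wiggle should empty the rest.

Request:
move_arm --series '[[[0, 0, 0, 4, 0, 0, 1], [0, 0, 0, -4, 0, 0, 1], [0, 0, 0, 4, 0, 0, 1], [0, 0, 0, -4, 0, 0, 1], [0, 0, 0, 4, 0, 0, 1], [0, 0, 0, -4, 0, 0, 1], [0, 0, 0, 0, 0, 0, 1], [0, 0, 0, 0, 0, 0, 1]]]'

```text
t: 20.07
position: [590.1, -37.6, 224.5]
tool_rot: [-0.05, 0.227, -0.094, 0.968]
ft_force: [-0.4, -0.4, -0.9]
grip_width: 0.769
```

```bash
python3 - <<'E'
from pour import *
p,R,o=pose(); print(p,o["joints"].round(2),o["ft_force"].round(1))
# undo: back to phi=60, raised
p1,R1,*_=pour(-15,26,115,20,225); print(p1); plan(p1,R1,n=8)
E
```

```text
[590.05446016 -37.61448314 224.48498265] [-0.19 -0.02 -1.02 -0.55 -0.04 -0.14] [-0.4 -0.4 -0.9]
[604.27105089 -10.51289548 247.45365743]
from [590.1 -37.6 224.5] turn deg [-55.3   1.5  -1.1] dist 38.3
[np.float64(-0.4), np.float64(3.2), np.float64(3.5), np.float64(-6.91), np.float64(0.19), np.float64(-0.14)]
[np.float64(-0.4), np.float64(2.7), np.float64(3.9), np.float64(-6.91), np.float64(0.19), np.float64(-0.14)]
[np.float64(-0.4), np.float64(2.3), np.float64(4.2), np.float64(-6.91), np.float64(0.19), np.float64(-0.14)]
[np.float64(-0.4), np.float64(1.7), np.float64(4.4), np.float64(-6.91), np.float64(0.19), np.float64(-0.14)]
[np.float64(-0.4), np.float64(1.2), np.float64(4.6), np.float64(-6.91), np.float64(0.19), np.float64(-0.14)]
[np.float64(-0.5), np.float64(0.6), np.float64(4.7), np.float64(-6.91), np.float64(0.19), np.float64(-0.14)]
[np.float64(-0.5), np.float64(0.0), np.float64(4.8), np.float64(-6.91), np.float64(0.19), np.float64(-0.14)]
[np.float64(-0.5), np.float64(-0.5), np.float64(4.7), np.float64(-6.91), np.float64(0.19), np.float64(-0.14)]
```

Request:
move_arm --series '[[[0, 3.2, 3.5, -6.9, 0, 0, 1], [0, 2.7, 3.9, -6.9, 0, 0, 1], [0, 2.3, 4.2, -6.9, 0, 0, 1], [0, 1.7, 4.4, -6.9, 0, 0, 1], [0, 1.2, 4.6, -6.9, 0, 0, 1], [0, 0.6, 4.7, -6.9, 0, 0, 1], [0, 0, 4.8, -6.9, 0, 0, 1], [0, -0.5, 4.7, -6.9, 0, 0, 1], [0, -2, 3, -6.9, 0, 0, 1], [0, -2, 3, -6.9, 0, 0, 1], [0, -2, 3, -6.9, 0, 0, 1], [0, 0, 0, 0, 0, 0, 1]]]'

```text
t: 21.07
position: [612.4, -3.8, 254.2]
tool_rot: [-0.651, 0.235, 0.071, 0.718]
ft_force: [0.7, -0.2, -1.5]
grip_width: 0.775
```

```bash
python3 - <<'E'
from pour import *
p,R,o=pose(); print(p,o["joints"].round(2),o["ft_force"].round(1),o["grip_width"])
plan([478,286,245],Rg,n=17)
E
```

```text
[612.38671526  -3.84778604 254.16704008] [-0.08 -0.04 -0.91 -0.42 -0.14 -1.46] [ 0.7 -0.2 -1.5] 0.7750801315014895
from [612.4  -3.8 254.2] turn deg [-92.   -2.8   3.9] dist 319.6
[np.float64(-10.2), np.float64(6.1), np.float64(14.6), np.float64(-5.41), np.float64(-0.17), np.float64(0.23)]
[np.float64(-10.1), np.float64(4.8), np.float64(15.1), np.float64(-5.41), np.float64(-0.17), np.float64(0.23)]
[np.float64(-10.1), np.float64(3.4), np.float64(15.5), np.float64(-5.41), np.float64(-0.17), np.float64(0.23)]
[np.float64(-10.0), np.float64(1.9), np.float64(15.8), np.float64(-5.41), np.float64(-0.17), np.float64(0.23)]
[np.float64(-10.0), np.float64(0.5), np.float64(15.9), np.float64(-5.41), np.float64(-0.17), np.float64(0.23)]
[np.float64(-9.9), np.float64(-1.0), np.float64(15.9), np.float64(-5.41), np.float64(-0.17), np.float64(0.23)]
[np.float64(-9.9), np.float64(-2.5), np.float64(15.8), np.float64(-5.41), np.float64(-0.17), np.float64(0.23)]
[np.float64(-9.8), np.float64(-3.9), np.float64(15.5), np.float64(-5.41), np.float64(-0.17), np.float64(0.23)]
[np.float64(-9.8), np.float64(-5
[... 269 characters left out ...]
oat64(-0.17), np.float64(0.23)]
[np.float64(-9.8), np.float64(-9.2), np.float64(13.1), np.float64(-5.41), np.float64(-0.17), np.float64(0.23)]
[np.float64(-9.8), np.float64(-10.4), np.float64(12.2), np.float64(-5.41), np.float64(-0.17), np.float64(0.23)]
[np.float64(-9.8), np.float64(-11.5), np.float64(11.2), np.float64(-5.41), np.float64(-0.17), np.float64(0.23)]
[np.float64(-9.8), np.float64(-12.4), np.float64(10.1), np.float64(-5.41), np.float64(-0.17), np.float64(0.23)]
[np.float64(-9.8), np.float64(-13.3), np.float64(9.0), np.float64(-5.41), np.float64(-0.17), np.float64(0.23)]
[np.float64(-9.9), np.float64(-14.0), np.float64(7.7), np.float64(-5.41), np.float64(-0.17), np.float64(0.23)]
```

Request:
move_arm --series '[[[-10.2, 6.1, 14.6, -5.4, -0.2, 0.2, 1], [-10.1, 4.8, 15.1, -5.4, -0.2, 0.2, 1], [-10.1, 3.4, 15.5, -5.4, -0.2, 0.2, 1], [-10, 1.9, 15.8, -5.4, -0.2, 0.2, 1], [-10, 0.5, 15.9, -5.4, -0.2, 0.2, 1], [-9.9, -1, 15.9, -5.4, -0.2, 0.2, 1], [-9.9, -2.5, 15.8, -5.4, -0.2, 0.2, 1], [-9.8, -3.9, 15.5, -5.4, -0.2, 0.2, 1], [-9.8, -5.3, 15.1, -5.4, -0.2, 0.2, 1], [-9.8, -6.7, 14.6, -5.4, -0.2, 0.2, 1], [-9.8, -8, 13.9, -5.4, -0.2, 0.2, 1], [-9.8, -9.2, 13.1, -5.4, -0.2, 0.2, 1], [-9.8, -10.4, 12.2, -5.4, -0.2, 0.2, 1], [-9.8, -11.5, 11.2, -5.4, -0.2, 0.2, 1], [-9.8, -12.4, 10, -5.4, -0.2, 0.2, 1], [-9.8, -13.3, 9, -5.4, -0.2, 0.2, 1], [-9.9, -14, 7.7, -5.4, -0.2, 0.2, 1], [0, 0, 0, 0, 0, 0, 1]]]'

```text
t: 22.57
position: [471.3, 297.1, 247.2]
tool_rot: [0.959, -0.113, -0.255, -0.047]
ft_force: [-0.7, 0.5, -2.0]
grip_width: 0.769
```

```bash
python3 - <<'E'
from pour import *
p,R,o=pose(); print(p,o["joints"].round(2),o["ft_force"].round(1),o["grip_width"])
im,d=bot.camera("wrist"); cv2.imwrite("pics/w4.png",im)
plan([478,286,90],Rg,n=9)
E
```

```text
[471.26008478 297.0552629  247.21619308] [ 0.81  0.04 -0.68  0.12 -0.84 -2.41] [-0.7  0.5 -2. ] 0.768818308961496
from [471.4 296.2 247. ] turn deg [-1.7  0.2  0.7] dist 157.5
[np.float64(9.6), np.float64(1.6), np.float64(14.6), np.float64(-0.19), np.float64(0.02), np.float64(0.08)]
[np.float64(9.5), np.float64(1.5), np.float64(14.6), np.float64(-0.19), np.float64(0.02), np.float64(0.08)]
[np.float64(9.5), np.float64(1.4), np.float64(14.6), np.float64(-0.19), np.float64(0.02), np.float64(0.08)]
[np.float64(9.5), np.float64(1.4), np.float64(14.6), np.float64(-0.19), np.float64(0.02), np.float64(0.08)]
[np.float64(9.5), np.float64(1.3), np.float64(14.6), np.float64(-0.19), np.float64(0.02), np.float64(0.08)]
[np.float64(9.5), np.float64(1.2), np.float64(14.6), np.float64(-0.19), np.float64(0.02), np.float64(0.08)]
[np.float64(9.5), np.float64(1.2), np.float64(14.6), np.float64(-0.19), np.float64(0.02), np.float64(0.08)]
[np.float64(9.5), np.float64(1.1), np.float64(14.6), np.float64(-0.19), np.float64(0.02), np.float64(0.08)]
[np.float64(9.5), np.float64(1.1), np.float64(14.6), np.float64(-0.19), np.float64(0.02), np.float64(0.08)]
```

View pics/w4.png

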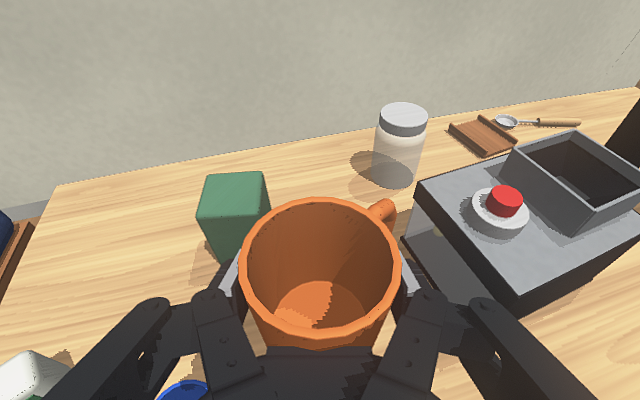

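The mug, at (320,270), is empty. Setting it down where it stood.

Request:
move_arm --series '[[[9.5, 1.8, 14.6, -0.2, 0, 0, 1], [9.5, 1.6, 14.6, -0.2, 0, 0, 1], [9.5, 1.4, 14.6, -0.2, 0, 0, 1], [9.5, 1.4, 14.6, -0.2, 0, 0, 1], [9.5, 1.3, 14.6, -0.2, 0, 0, 1], [9.5, 1.3, 14.6, -0.2, 0, 0, 1], [9.5, 1.3, 14.6, -0.2, 0, 0, 1], [9.5, 1.3, 14.6, -0.2, 0, 0, 1], [8, 1, 12, -0.2, 0, 0, 1], [0, 0, 0, 0, 0, 0, 1]]]'

```text
t: 23.45
position: [481.1, 283.7, 89.5]
tool_rot: [0.959, -0.117, -0.251, -0.064]
ft_force: [-0.6, -0.7, -2.2]
grip_width: 0.774
```

```bash
python3 - <<'E'
from pour import *
p,R,o=pose(); print(p,o["ft_force"].round(1),o["grip_width"])
plan([478,285.4,52.5],Rg,n=6)
E
```

```text
[481.09374548 283.74083148  89.46692583] [-0.6 -0.7 -2.2] 0.7741096827452179
from [481.1 283.7  89.5] turn deg [-3.5  0.   0.9] dist 37.1
[np.float64(2.6), np.float64(0.3), np.float64(5.6), np.float64(-0.59), np.float64(0.0), np.float64(0.14)]
[np.float64(2.6), np.float64(0.2), np.float64(5.6), np.float64(-0.59), np.float64(0.0), np.float64(0.14)]
[np.float64(2.6), np.float64(0.1), np.float64(5.6), np.float64(-0.59), np.float64(0.0), np.float64(0.14)]
[np.float64(2.6), np.float64(0.1), np.float64(5.6), np.float64(-0.59), np.float64(0.0), np.float64(0.14)]
[np.float64(2.6), np.float64(0.0), np.float64(5.6), np.float64(-0.59), np.float64(0.0), np.float64(0.14)]
[np.float64(2.6), np.float64(-0.1), np.float64(5.6), np.float64(-0.59), np.float64(0.0), np.float64(0.14)]
```

Request:
move_arm --series '[[[2.6, 0.3, 5.6, -0.9, 0, 0.1, 1], [2.6, 0.2, 5.6, -0.9, 0, 0.1, 1], [2.6, 0, 5.6, -0.9, 0, 0.1, 1], [2.6, 0, 5.6, -0.9, 0, 0.1, 1], [2, 0, 4, -0.7, 0, 0.1, 1], [0, 0, 0, 0, 0, 0, 1]]]'

```text
t: 23.95
position: [480.2, 284.4, 60.5]
tool_rot: [0.96, -0.112, -0.255, -0.03]
ft_force: [0.3, 0.7, -1.9]
grip_width: 0.769
```

```bash
python3 - <<'E'
from pour import *
p,R,o=pose(); print(p,o["ft_force"].round(1),o["grip_width"])
plan([478,285.4,52],Rg,n=1)
E
```

```text
[480.1789832  284.4296124   60.51981687] [ 0.3  0.7 -1.9] 0.7688456743869627
from [480.2 284.4  60.5] turn deg [ 0.5 -0.1  0.3] dist 8.8
[np.float64(2.2), np.float64(-0.4), np.float64(8.6), np.float64(0.49), np.float64(-0.11), np.float64(0.32)]
```

Request:
move_arm --series '[[[0.7, 0, 3, 0.2, 0, 0.1, 1], [0.6, 0, 2.6, 0.2, 0, 0.1, 1], [0.5, 0, 2, 0, 0, 0, 1]]]'

```text
t: 24.2
position: [478.2, 285.6, 53.2]
tool_rot: [0.96, -0.115, -0.254, -0.033]
ft_force: [1.1, 0.3, -2.5]
grip_width: 0.776
```

Request:
move_arm --series '[[[0.3, 0, 1, 0, 0, 0, 1], [0, 0, 0, 0, 0, 0, 1]]]'

```text
t: 24.37
position: [477.7, 285.9, 51.8]
tool_rot: [0.96, -0.115, -0.254, -0.033]
ft_force: [0.1, -0.4, -1.5]
grip_width: 0.769
```

Request:
move_arm --series '[[[0.3, 0, 0.8, 0, 0, 0, 1], [0, 0, 0, 0, 0, 0, 0], [0, 0, 0, 0, 0, 0, 0], [0, 0, 0, 0, 0, 0, 0], [0, 0, 0, 0, 0, 0, 0], [0, 0, 0, 0, 0, 0, 0], [0, 0, 0, 0, 0, 0, 0]]]'

```text
t: 24.95
position: [478.4, 286.3, 52.7]
tool_rot: [0.96, -0.115, -0.252, -0.035]
ft_force: [0.1, -1.2, 0.1]
grip_width: 1.001
```

```bash
python3 - <<'E'
from pour import *
p,R,o=pose(); print(p,o["ft_force"].round(1),o["grip_width"])
print("mug offset in tool",(R.T@(np.array([459.3,290,63])-p)).round(1)); x=R[:,0]
plan(p-100*x,R,n=8)
E
```

```text
[478.39966632 286.29664217  52.74398066] [ 0.1 -1.2  0.1] 1.0005096584520599
mug offset in tool [-22.    0.9   0.6]
from [478.4 286.3  52.7] turn deg [0. 0. 0.] dist 100.0
[np.float64(-12.5), np.float64(-0.0), np.float64(-0.0), np.float64(0.0), np.float64(0.0), np.float64(0.0)]
```

Request:
move_arm --series '[[[-8, 0, 0, 0, 0, 0, 0], [-9, 0, 0, 0, 0, 0, 0], [-12, 0, 0, 0, 0, 0, 0], [-12, 0, 0, 0, 0, 0, 0], [-14, 0, 0, 0, 0, 0, 0], [-14, 0, 0, 0, 0, 0, 0], [-10, 0, -15, 0, 0, 0, 0], [-10, 0, -25, 0, 0, 0, 0], [-10, 0, -30, 0, 0, 0, 0], [-10, 0, -30, 0, 0, 0, 0], [0, 0, 0, 0, 0, 0, 0]]]'

```text
t: 25.87
position: [430.6, 295.5, 197.2]
tool_rot: [0.96, -0.115, -0.254, -0.032]
ft_force: [0.6, 0.6, 0.6]
grip_width: 1.001
```

```bash
python3 - <<'E'
from pour import *
p,R,o=pose(); print(p,o["joints"].round(2))
im,d=bot.camera("wrist"); cv2.imwrite("pics/w5.png",im)
v,u=np.mgrid[0:400,0:640]; m=(d>0)&(d<700); P=pts("wrist",np.c_[u[m],v[m]],d[m])
q=P[(np.hypot(P[:,0]-459,P[:,1]-288)<60)&(P[:,2]>12)]; top=q[q[:,2]>80]; print(q[:,2].max(),cv2.minEnclosingCircle(top[:,:2].astype(np.float32)))
R1=tool(-60,89.9,True)
plan([530,90,240],tool(-20,88,True),n=14)
E
```

```text
[430.55038725 295.5423462  197.18334983] [ 0.89  0.09 -0.79  0.05 -0.9  -2.33]
214.7704802083531 ((441.8143615722656, 292.0943603515625), 49.96988296508789)
from [429.8 294.9 194.7] turn deg [  5.6 -58.2   3.4] dist 232.6
[np.float64(7.4), np.float64(12.5), np.float64(-8.0), np.float64(0.4), np.float64(-4.16), np.float64(0.25)]
[np.float64(6.9), np.float64(12.4), np.float64(-8.6), np.float64(0.4), np.float64(-4.16), np.float64(0.25)]
[np.float64(6.3), np.float64(12.3), np.float64(-9.2), np.float64(0.4), np.float64(-4.16), np.float64(0.25)]
[np.float64(5.7), np.float64(12.2), np.float64(-9.7), np.float64(0.4), np.float64(-4.16), np.float64(0.25)]
[np.float64(5.0), np.float64(12.2), np.float64(-10.2), np.float64(0.4), np.float64(-4.16), np.float64(0.25)]
[np.float64(4.3), np.float64(12.1), np.float64(-10.6), np.float64(0.4), np.float64(-4.16), np.float64(0.25)]
[np.float64(3.6), np.float64(12.0), np.float64(-10.9), np.float64(0.4), np.float64(-4.16), np.float64(0.25)]
[np.float64(2.8), np.float64(11.9), np.float64(-11.3), np.float64(0.4), np.float64(-4.16), np.float64(0.25)]
[np.float64(2.0), np.float64(11.8), np.float64(-11.5), np.float64(0.4), np.float64(-4.16), np.float64(0.25)]
[np.float64(1.2), np.float64(11.7), np.float64(-11.7), np.float64(0.4), np.float64(-4.16), np.float64(0.25)]
[np.float64(0.4), np.float64(11.6), np.float64(-11.9), np.float64(0.4), np.float64(-4.16), np.float64(0.25)]
[np.float64(-0.4), np.float64(11.5), np.float64(-11.9), np.float64(0.4), np.float64(-4.16), np.float64(0.25)]
[np.float64(-1.2), np.float64(11.5), np.float64(-12.0), np.float64(0.4), np.float64(-4.16), np.float64(0.25)]
[np.float64(-2.0), np.float64(11.4), np.float64(-11.9), np.float64(0.4), np.float64(-4.16), np.float64(0.25)]
```

View pics/w5.png

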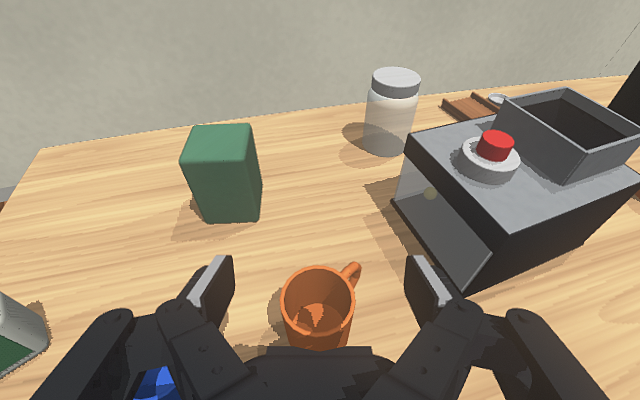

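The mug stands upright and empty at (320,305). Next, the hopper check and the button.

Request:
move_arm --series '[[[4, 12.5, -10, 0.4, -4.2, 0.2, 1], [4, 12.4, -10, 0.4, -4.2, 0.2, 1], [4, 12.3, -10, 0.4, -4.2, 0.2, 1], [4, 12.2, -10, 0.4, -4.2, 0.2, 1], [4, 12.2, -10.2, 0.4, -4.2, 0.2, 1], [4, 12, -10.6, 0.4, -4.2, 0.2, 1], [3.6, 12, -10.9, 0.4, -4.2, 0.2, 1], [2.8, 12, -11.3, 0.4, -4.2, 0.2, 1], [2, 11.8, -11.5, 0.4, -4.2, 0.2, 1], [1.2, 11.7, -11.7, 0.4, -4.2, 0.2, 1], [0.4, 11.6, -11.9, 0.4, -4.2, 0.2, 1], [0, 11.5, -11.9, 0.4, -4.2, 0.2, 1], [-1, 11.5, -12, 0.4, -4.2, 0.2, 1], [-2, 11.4, -11.9, 0.4, -4.2, 0.2, 1], [0, 0, 0, 0, 0, 0, 1]]]'

```text
t: 27.17
position: [522.3, 81.7, 229.2]
tool_rot: [-0.681, 0.118, 0.712, 0.125]
ft_force: [-0.9, -1.1, 0.2]
grip_width: -0.002
```

```bash
python3 - <<'E'
from pour import *
p,R,o=pose(); print(p,o["joints"].round(2),o["grip_width"]); print(R.round(2))
im,d=bot.camera("wrist"); cv2.imwrite("pics/w6.png",im)
for t,z in [("button_top",164),("hopper",170)]:
    for r in bot.place_of(t,"wrist")[:1]:
        c=r["centre"][::-1]; print(t,round(r["score"],2),np.round(c,1),atz("wrist",c,z).round(1))
Rd=tool(-20,90,True)
plan([540.5,83,185],Rd,n=6)
E
```

```text
[522.31732516  81.72575765 229.23134096] [-0.01  0.25  0.    1.36  0.02 -2.81] -0.00180936311234799
[[-0.04 -0.34 -0.94]
 [ 0.02 -0.94  0.34]
 [-1.   -0.    0.04]]
button_top 0.59 [305.7 186.9] [542.4  87.3 164. ]
hopper 0.77 [461.8 119.9] [552.  -26.5 170. ]
from [519.7  84.4 230.2] turn deg [0.4 2.2 0.2] dist 49.7
[np.float64(7.4), np.float64(-0.9), np.float64(-3.6), np.float64(0.06), np.float64(0.37), np.float64(0.03)]
[np.float64(7.4), np.float64(-0.9), np.float64(-3.6), np.float64(0.06), np.float64(0.37), np.float64(0.03)]
[np.float64(7.4), np.float64(-0.9), np.float64(-3.5), np.float64(0.06), np.float64(0.37), np.float64(0.03)]
[np.float64(7.5), np.float64(-0.9), np.float64(-3.5), np.float64(0.06), np.float64(0.37), np.float64(0.03)]
[np.float64(7.5), np.float64(-0.9), np.float64(-3.4), np.float64(0.06), np.float64(0.37), np.float64(0.03)]
[np.float64(7.5), np.float64(-1.0), np.float64(-3.4), np.float64(0.06), np.float64(0.37), np.float64(0.03)]
```

View pics/w6.png

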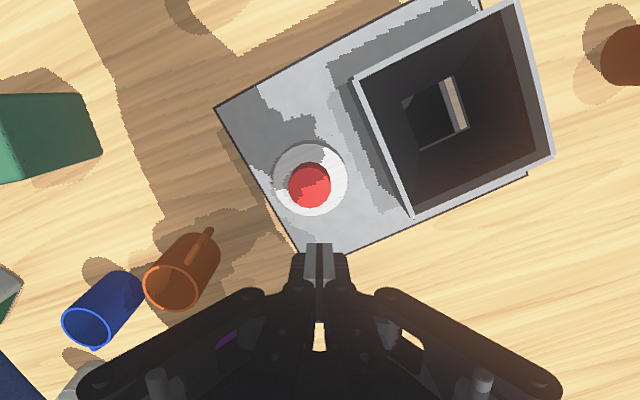

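The hopper is empty, the throat at (440,110) is open with wood visible through the clear wall, and nothing is spilled. Now to the button.

Request:
move_arm --series '[[[8, -1, -3.5, 0, 0.4, 0, 1], [8, -1, -3.5, 0, 0.4, 0, 1], [8, -1, -3.5, 0, 0.4, 0, 1], [8, -1, -3.5, 0, 0.4, 0, 1], [8, -1, -3.5, 0, 0.4, 0, 1], [6, -1, -3.5, 0, 0.4, 0, 1], [0, 0, 0, 0, 0, 0, 1]]]'

```text
t: 27.9
position: [534.7, 90.8, 181.5]
tool_rot: [0.702, -0.116, -0.693, -0.118]
ft_force: [-0.5, -0.2, 0.1]
grip_width: -0.002
```

```bash
python3 - <<'E'
from pour import *
p,R,o=pose(); print(p,o["ft_force"])
plan([541,84,174],tool(-20,90,True),n=4)
E
```

```text
[534.69087338  90.78538002 181.46183864] [-0.46502181 -0.18122426  0.14967886]
from [534.7  90.8 181.5] turn deg [ 1.  -0.7  0.2] dist 11.9
[np.float64(1.9), np.float64(1.1), np.float64(-2.0), np.float64(0.24), np.float64(-0.17), np.float64(0.06)]
[np.float64(1.9), np.float64(1.1), np.float64(-2.0), np.float64(0.24), np.float64(-0.17), np.float64(0.06)]
[np.float64(1.9), np.float64(1.1), np.float64(-2.0), np.float64(0.24), np.float64(-0.17), np.float64(0.06)]
[np.float64(1.9), np.float64(1.1), np.float64(-2.1), np.float64(0.24), np.float64(-0.17), np.float64(0.06)]
```

Request:
move_arm --series '[[[2, 1.1, -2, 0.2, -0.2, 0, 1], [2, 1.1, -2, 0.2, -0.2, 0, 1], [2, 1.1, -2, 0.2, -0.2, 0, 1], [2, 1, -2, 0.2, 0, 0, 1], [2, 0, 0, 0, 0, 0, 1], [1, 0, 0, 0, 0, 0, 1]]]'

```text
t: 28.4
position: [540.5, 85.0, 171.3]
tool_rot: [0.698, -0.12, -0.695, -0.123]
ft_force: [0.1, 1.3, -0.2]
grip_width: 0.001
```

Request:
move_arm --series '[[[1, 0, 0, 0, 0, 0, 1], [1, 0, 0, 0, 0, 0, 1]]]'

```text
t: 28.57
position: [540.7, 84.7, 169.1]
tool_rot: [0.698, -0.12, -0.695, -0.123]
ft_force: [-0.9, -0.1, 0.6]
grip_width: -0.001
```

Request:
move_arm --series '[[[1, 0, 0, 0, 0, 0, 1], [1, 0, 0, 0, 0, 0, 1]]]'

```text
t: 28.73
position: [540.8, 84.6, 166.9]
tool_rot: [0.698, -0.12, -0.695, -0.123]
ft_force: [-0.3, 0.1, 0.3]
grip_width: 0.001
```

No contact at 166.9, so the button is low (open) as expected. Pushing slowly to the stop.

Request:
move_arm --series '[[[2.2, 0, 0, 0, 0, 0, 1], [2.2, 0, 0, 0, 0, 0, 1], [2.2, 0, 0, 0, 0, 0, 1], [2.2, 0, 0, 0, 0, 0, 1], [2.2, 0, 0, 0, 0, 0, 1], [1.8, 0, 0, 0, 0, 0, 1], [1.5, 0, 0, 0, 0, 0, 1], [0.8, 0, 0, 0, 0, 0, 1]]]'

```text
t: 29.4
position: [541.0, 84.7, 152.8]
tool_rot: [0.699, -0.12, -0.694, -0.123]
ft_force: [-5.6, -1.4, 15.0]
grip_width: -0.001
```

Stop reached. Releasing and settling, then a light feel.

Request:
move_arm --series '[[[-3, 0, 0, 0, 0, 0, 1], [-5, 0, 0, 0, 0, 0, 1], [-6, 0, 0, 0, 0, 0, 1], [-6, 0, 0, 0, 0, 0, 1], [0, 0, 0, 0, 0, 0, 1], [0, 0, 0, 0, 0, 0, 1], [0, 0, 0, 0, 0, 0, 1], [0, 0, 0, 0, 0, 0, 1], [0, 0, 0, 0, 0, 0, 1]]]'

```text
t: 30.15
position: [540.9, 84.7, 173.6]
tool_rot: [0.699, -0.12, -0.694, -0.123]
ft_force: [0.1, 0.4, 0.5]
grip_width: 0.002
```

Request:
move_arm --series '[[[1.5, 0, 0, 0, 0, 0, 1], [1.5, 0, 0, 0, 0, 0, 1], [1, 0, 0, 0, 0, 0, 1]]]'

```text
t: 30.4
position: [540.7, 84.7, 168.8]
tool_rot: [0.699, -0.12, -0.694, -0.123]
ft_force: [-0.4, 0.4, -0.3]
grip_width: 0.006
```

Request:
move_arm --series '[[[0.7, 0, 0, 0, 0, 0, 1], [0.5, 0, 0, 0, 0, 0, 1]]]'

```text
t: 30.57
position: [540.7, 84.7, 167.3]
tool_rot: [0.699, -0.12, -0.695, -0.123]
ft_force: [0.4, 0.3, 2.7]
grip_width: 0.003
```

Contact at 167.3 mm with 2.7 N, so the button is high and the shutter closed. Retreating for a final look.

Request:
move_arm --series '[[[-4, 0, 0, 0, 0, 0, 1], [-15, 0, 0, 0, 0, 0, 1], [-25, 0, 0, 0, 0, 0, 1], [-25, 0, 12, 0, 0, 0, 1], [-25, 0, 25, 0, 0, 0, 1], [-15, 0, 25, 0, 0, 0, 1], [0, 0, 15, 0, 0, 0, 1], [0, 0, 0, 0, 0, 0, 1], [0, 0, 0, 0, 0, 0, 1], [0, 0, 0, 0, 0, 0, 1]]]'

```text
t: 31.4
position: [464.7, 111.0, 279.9]
tool_rot: [0.698, -0.12, -0.695, -0.123]
ft_force: [0.7, 0.3, 0.8]
grip_width: -0.002
```

```bash
python3 - <<'E'
from pour import *
p,R,o=pose(); print(p,o["ft_force"].round(1))
a,d=bot.camera("scene"); b,_=bot.camera("side")
for t in ("button_top","mug_rim","mug"):
    for n in ("scene","side"): print(t,n,[(round(r["score"],2),np.round(r["centre"],1)) for r in bot.place_of(t,n)[:3]])
v,u=np.mgrid[0:400,0:640]; m=d>0; P=pts("scene",np.c_[u[m],v[m]],d[m])
q=P[(np.hypot(P[:,0]-460,P[:,1]-289)<45)&(P[:,2]>79)&(P[:,2]<95)]; print(len(q),cv2.minEnclosingCircle(q[:,:2].astype(np.float32)),q[:,2].max())
k=(np.abs(P[:,0]-550)<150)&(np.abs(P[:,1]-20)<150)&(P[:,2]>120)&(P[:,2]<134); print(cv2.minAreaRect(P[k][:,:2].astype(np.float32)))
z=lambda im,y,x:cv2.resize(im[y:y+100,x:x+260],None,fx=3,fy=3,interpolation=cv2.INTER_CUBIC)
cv2.imwrite("pics/f.png",np.vstack([z(a,175,240),z(b,190,230)]))
E
```

```text
[464.74659245 110.97719506 279.91800963] [0.7 0.3 0.8]
button_top scene [(0.7, array([198.4, 339.8]))]
button_top side [(0.68, array([196.6, 314.4]))]
mug_rim scene [(0.93, array([198.5, 450.4])), (0.87, array([261.9, 469.8])), (0.86, array([235.3, 417.4]))]
mug_rim side [(0.8, array([278.6, 316.4])), (0.74, array([329.1, 295. ])), (0.74, array([298. , 384.5]))]
mug scene [(0.89, array([251.5, 411.8])), (0.63, array([218.2, 442.9])), (0.61, array([275.8, 452.7]))]
mug side [(0.82, array([356.1, 301.6])), (0.63, array([325.4, 387.4])), (0.57, array([310. , 318.3]))]
133 ((461.45928955078125, 292.4223327636719), 34.87919616699219) 88.67460634507289
((549.4273681640625, 22.834136962890625), (171.88124084472656, 214.79017639160156), 6.724210739135742)
```

View pics/f.png

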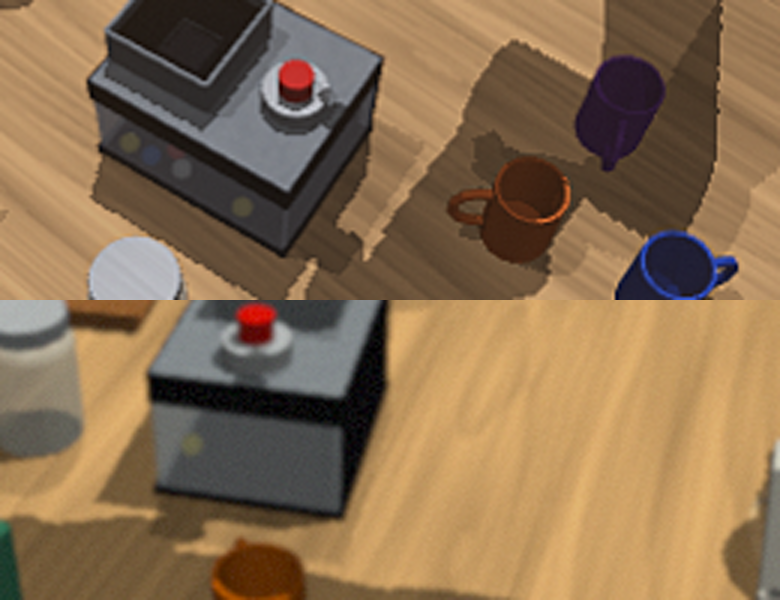

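I can see yellow, blue, red, white and yellow in the canister (crop (130–240,140–205)), but not green. I'll look for it.

```bash
python3 - <<'E'
from h import *
a,d=bot.camera("scene"); b,_=bot.camera("side")
for n,im in (("scene",a),("side",b)):
    print(n,[(round(r["score"],2),np.round(r["centre"])) for r in bot.place_of("sweet2_center",n)])
    hsv=cv2.cvtColor(im,cv2.COLOR_BGR2HSV); g=cv2.inRange(hsv,(45,60,30),(90,255,255)); k,_,s,c=cv2.connectedComponentsWithStats(g)
    print([(s[i,4],c[i].round()) for i in range(1,k) if s[i,4]>3])
A=cv2.resize(a[205:265,265:345],None,fx=7,fy=7,interpolation=cv2.INTER_CUBIC)
A=cv2.convertScaleAbs(A,alpha=2.2); cv2.imwrite("pics/g.png",A)
E
```

```text
scene []
[(np.int32(1201), array([606.,  53.])), (np.int32(1076), array([399., 314.])), (np.int32(10), array([377., 317.])), (np.int32(165), array([525., 345.])), (np.int32(4), array([394., 345.]))]
side [(0.47, array([173., 326.]))]
[(np.int32(2665), array([212., 288.])), (np.int32(4), array([228., 398.]))]
```

View pics/g.png

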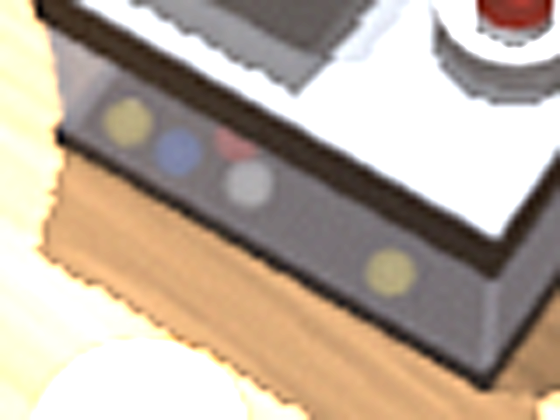

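Green isn't visible. The lid may be hiding it, so one look straight down the hopper will settle it.

Request:
move_arm --series '[[[0, 28, 0, 0, 0, 0, 1], [0, 28, 0, 0, 0, 0, 1], [0, 28, 0, 0, 0, 0, 1], [0, 28, 0, 0, 0, 0, 1], [0, 0, 0, 0, 0, 0, 1], [0, 0, 0, 0, 0, 0, 1]]]'

```text
t: 32.5
position: [425.6, 2.5, 279.3]
tool_rot: [0.698, -0.119, -0.695, -0.122]
ft_force: [1.0, 0.7, 0.9]
grip_width: -0.003
```

```bash
python3 - <<'E'
from h import *
p,R,o=pose(); print(p,o["ft_force"].round(1),o["t"])
im,d=bot.camera("wrist"); cv2.imwrite("pics/w7.png",cv2.convertScaleAbs(im,alpha=1.5))
E
```

```text
[425.5820066    2.526771   279.28369413] [1.  0.7 0.9] 32.5
```

View pics/w7.png

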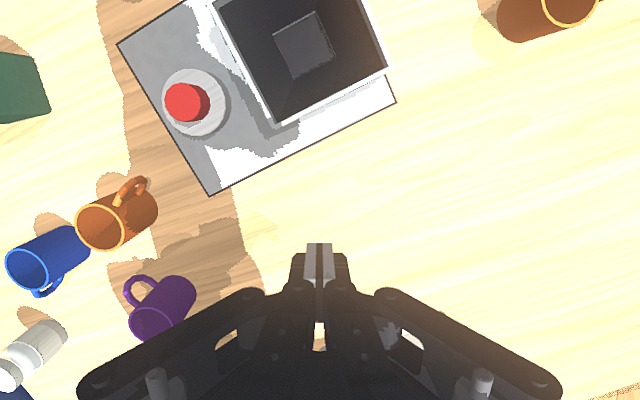

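The hopper is empty, the closed grey shutter shows at (303,45), and no sweets lie on the table. The mug stands upright at (115,215), so the green one should be inside, hidden by the lid. Handing in.

```bash
python3 -c "
from bench import bot
print(bot.sign_off())"
```

```text
the job is handed in; nothing more can be done
None
```

I tipped the sweets into the canister, closed the shutter and set the mug back upright, but one check is incomplete: I never saw the green sweet inside.

- **Shutter:** The button was high (closed) at the start, with contact at about 168 mm. I clicked it open before pouring and clicked it closed afterwards. At the last feel it stood high again, at 167.3 mm with 2.7 N, and the wrist camera shows the shutter closed.
- **Pour:** My first plan, a level tool, ran the elbow joint to its range limit at -1.04 rad. I poured with the tool pitched about 25° down instead, the mug about 34° past level.
- **Sweets:** Yellow, blue, red, white and yellow were visible in the canister. The mug and hopper were empty and no sweet showed on the table, so I take the green one to be inside, hidden by the lid.
- **Mug and canister:** The mug stands released and upright within about 2 mm of where it was. The canister moved less than 1 mm by the depth measurement.
- **Other things:** I saw nothing pushed or tipped, but I did not measure the flask, jar, tin or spare mug again.

One network report was wrong: it placed a green sweet at the hopper in the side view, which the look straight down the hopper ruled out. I handed in at 32.5 s.

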